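# Strip and wash the carriage wheel bearings

## Robot

A 6-joint arm with a two-finger parallel gripper is mounted at the origin on the work surface. World frame = base frame: x ahead of the robot, y to its left, z up, the work surface at z = 0. Lengths are in m, angles in rad, forces in N, time in s.
With the tool pointing down it reaches from about 0.375 to 0.75 m from the base axis. Payload 9 kg.
Tool frame: the origin (TCP) lies midway between the tips of the shut fingers; the grasp point (between the pads) lies 19 mm behind it; z points along the fingers, y is the line along which they close (so a half turn about z gives the same grasp; the last joint's range is limited). The gripper opens to 85 mm and grips with 20 to 120 N. Pads are 22 mm wide; open, the fingers measure 114 mm over their backs; the gripper's body (76 mm by 85 mm) begins 54 mm behind the grasp point. The pads swing forward as they close: fully open they stand 13 mm farther back than shut.
Start: joints at [1.06, 0.104, 0.097, 1.564, 0, 1.353], TCP at [0.173, 0.574, 0.231] pointing down, gripper open.
Joint ranges: [-2.99, 2.99], [-0.84, 1.86], [-1.1, 1.16], [-1.84, 2.11], [-1.51, 1.56], [-3.14, 3.14]. Speed limits (rad/s): [2.22, 2.22, 2.57, 3.14, 3.14, 3.14].

## Interface

Orientations are given as a unit quaternion [x, y, z, w].
In Python, from cell import telemetry, grab_frame, order gives the robot as it stands.
- The arm moves only by the tool drive_tool, never from a script. Its argument "commands" is a list that holds one entry, the list of rows, each a list of 7 numbers: the opening, from -1 (shut) to 1 (fully open), then the shift along the tool's x, y, z in mm, then the turn, a rotation vector about the tool's x, y, z in rad. A call has 1 to 20 rows; each row shifts and turns the commanded pose from where the row before left it, along the tool's axes as they then stand; what a row does not reach is not made up. A row lasts 1/12 s, in which the tool goes at most 41.7 mm and 7.16 degrees, less where a joint would pass 70% of its speed; a pose out of reach is approached as far as the arm can. A call with a gripper value outside its range is refused whole. The fingers move at their own pace and stop on an object; "squeeze" is the grip in N (left out, the last holds). Time passes only in rows, so rows that do not move let the fingers close. It gives the time, the measured TCP pose, the force, the opening and the grip force at its end, in the units of the state.
- telemetry.observe(): the state, without advancing time (a new reading comes with each control period).
- grab_frame(name): name is "scene" or "side" or "wrist"; returns a dict with "img" (420x560x3 uint8, red, green, blue), "K" (3x3 intrinsics, pixels), "xyz" and "attitude" of the camera in the world; the wrist camera has in their place "mount" (4x4, takes a point from camera to tool coordinates, whose origin is the TCP and whose axes are the flange's). Camera axes: x right, y down, z forward; pixel columns grow to the right and rows downward; lengths in m; the calibration is good to about 2 mm. A picture is of the moment at which its call begins: read the wrist's pose just before it. There is no depth.
- order.sign_off(): hands the job in; it is judged then, once.
The state is a dict: "clock": time; "joint_positions": joint angles; "joint_velocities": joint speeds; "tau": joint torques, N m; "position": TCP position; "tcp_rot": TCP orientation; "force": force on the tool from outside, world axes, zero at the start; "moment": the same for the moment, N m; "gripper_width": finger opening in m; "grip_force": force on a finger pad.
Only numpy, scipy, OpenCV 4.12 (cv2) and the standard library are available. Lean on these libraries where they do the work, as an engineer would, in place of code of your own. Each camera call takes 0.05 s, during which the arm holds its last target. There are 200 camera calls.

## Task

Strip the proofing-press wheels for washing: with the pick under the bent-up end of each split ring, lift the ring out of its groove and drop it in the parts tray, then take the freed bearing out by its axle and set it in the dish of the wash can. When all the bearings there are stand in the dish, press the knob fully down to dip them and let the dish come back up with them, and see that the pick lies on its cork pad again at the end. Leave the other things on the bench where they are.

Things in the scene. Friction and masses are not known exactly. Their poses are not given: they have to be found in the camera images.
- wheelA: flanged press carriage wheel, 80 mm across, face up, clamped in a bench chuck (104 mm across). Origin: middle of the chuck's underside, z up; rim top 50 mm above it. Ring groove in the bore: floor at 42 mm, 55 mm across, a lip over it on the +x side, a springy one at the sides. On its -x side the rim is cut away 74 deg wide to 40 mm height: the notch. In some wheels the ring is already out
- wheelB: flanged press carriage wheel, 80 mm across, face up, clamped in a bench chuck (104 mm across). Origin: middle of the chuck's underside, z up; rim top 50 mm above it. Ring groove in the bore: floor at 42 mm, 55 mm across, a lip over it on the +x side, a springy one at the sides. On its -x side the rim is cut away 74 deg wide to 40 mm height: the notch. In some wheels the ring is already out
- wheelC: flanged press carriage wheel, 80 mm across, face up, clamped in a bench chuck (104 mm across). Origin: middle of the chuck's underside, z up; rim top 50 mm above it. Ring groove in the bore: floor at 42 mm, 55 mm across, a lip over it on the +x side, a springy one at the sides. On its -x side the rim is cut away 74 deg wide to 40 mm height: the notch. In some wheels the ring is already out
- ringA: split retaining ring of 5 mm steel wire, 54 mm outside, 44 mm inside, 16 g; starts in wheelA's groove over bearingA. Origin: its centre in the mid-plane (44.5 mm above the wheel's origin when seated), z its axis; the split is at its -x side, beside the ear, in the wheel's notch
- earA (a point): bent-up end of ringA: a square ear of 4 mm wire, its bar along the ring's y; this point is the bar's middle, 24 mm to -x of the ring's centre, 9 mm above its mid-plane. Under it an opening 9 mm high, 12 mm wide, along the ring's x, for a tip coming in level by the notch. Lifted here (2 N) the ring snaps out, tilts about its far side and hangs on the pick if the tip is 25 mm past the ear, beside the axle
- ringB: split retaining ring of 5 mm steel wire, 54 mm outside, 44 mm inside, 16 g; starts in wheelB's groove over bearingB. Origin: its centre in the mid-plane (44.5 mm above the wheel's origin when seated), z its axis; the split is at its -x side, beside the ear, in the wheel's notch
- earB (a point): bent-up end of ringB: a square ear of 4 mm wire, its bar along the ring's y; this point is the bar's middle, 24 mm to -x of the ring's centre, 9 mm above its mid-plane. Under it an opening 9 mm high, 12 mm wide, along the ring's x, for a tip coming in level by the notch. Lifted here (2 N) the ring snaps out, tilts about its far side and hangs on the pick if the tip is 25 mm past the ear, beside the axle
- ringC: split retaining ring of 5 mm steel wire, 54 mm outside, 44 mm inside, 16 g; starts in wheelC's groove over bearingC. Origin: its centre in the mid-plane (44.5 mm above the wheel's origin when seated), z its axis; the split is at its -x side, beside the ear, in the wheel's notch
- earC (a point): bent-up end of ringC: a square ear of 4 mm wire, its bar along the ring's y; this point is the bar's middle, 24 mm to -x of the ring's centre, 9 mm above its mid-plane. Under it an opening 9 mm high, 12 mm wide, along the ring's x, for a tip coming in level by the notch. Lifted here (2 N) the ring snaps out, tilts about its far side and hangs on the pick if the tip is 25 mm past the ear, beside the axle
- bearingA: ball bearing with stub axle, 0.18 kg: a disc 46 mm across, 16 mm high, with a round axle 14 mm across standing up from its middle, 46.5 mm high in all. Origin: centre of its underside, z along the axle. Starts loose in wheelA's bore (underside 25.5 mm above the wheel's origin, axle end 22 mm above the wheel's face), kept in by ringA
- bearingB: ball bearing with stub axle, 0.18 kg: a disc 46 mm across, 16 mm high, with a round axle 14 mm across standing up from its middle, 46.5 mm high in all. Origin: centre of its underside, z along the axle. Starts loose in wheelB's bore (underside 25.5 mm above the wheel's origin, axle end 22 mm above the wheel's face), kept in by ringB
- bearingC: ball bearing with stub axle, 0.18 kg: a disc 46 mm across, 16 mm high, with a round axle 14 mm across standing up from its middle, 46.5 mm high in all. Origin: centre of its underside, z along the axle. Starts loose in wheelC's bore (underside 25.5 mm above the wheel's origin, axle end 22 mm above the wheel's face), kept in by ringC
- pick: pick, 60 g: wooden handle 90 x 18 x 18 mm with a straight thin steel point out of one end. Origin: middle of the handle, on its centre line; x points along the pick to the tip. From the handle's end (45 mm from the origin) a 5 mm shank runs 32 mm, then a 3 mm tip runs on to 110 mm from the origin, all on the centre line. A ring hung on it stays while it is level and slides off when the tip is dipped 30 deg or more and drawn back
- pad: cork tool pad 210 x 75 x 3 mm, fixed on the bench; origin: centre of its underside, x along its length. The pick starts on it and belongs on it
- tray: low open aluminium parts tray, 180 x 140 mm outside, 18 mm high, 4 mm walls and floor, 0.6 kg, loose on the bench; origin: centre of its underside, x along its length
- dish (a point): floor centre of the perforated sprung dish in the mouth of the red round wash can (208 mm across, 118 mm high, fixed); the dish is 174 mm across inside, with a 12 mm rim, its floor 104 mm above the bench when up; a rod 12 mm across stands in its middle and carries the knob. It moves down with the knob
- knob_top (a point): top centre of the black palm knob on the dish's rod, 40 mm across, 63 mm above the dish floor
- plunger (a joint): travel of the sprung dish with rod and knob, m: 0 up, 0.030 fully down at its stop; it takes about 4 to 11 N to start it (less when loaded) and 12 to 18 N at the stop, and springs back when let go
- mallet: wooden mallet lying on the bench, head 68 mm across and 95 mm long; a bystander; the pose is the centre of its underside
- ink_tin: round ink tin 84 mm across, 75 mm high; a bystander; the pose is the centre of its underside
- furniture1: length of wooden furniture 200 x 25 x 22 mm; a bystander; the pose is the centre of its underside
- quoin1: small steel quoin block 55 x 22 x 20 mm; a bystander; the pose is the centre of its underside
- quoin2: small steel quoin block 55 x 22 x 20 mm; a bystander; the pose is the centre of its underside
- stick: steel composing stick 240 x 50 x 18 mm; a bystander; the pose is the centre of its underside
Not all that is in view belongs to the job. What is shaped like the bearingB but blue or purple is not meant.

How it is judged:
On the way, in this order (a step that is already met when the one before it is completed fails the run):
1. every bearing stands in the dish of the wash can, let go (horizontal distance between each of bearingA, bearingB, bearingC and dish below 0.075 m and z of bearingA in the frame of dish between -0.035 and 0.035 m and z of bearingB in the frame of dish between -0.035 and 0.035 m and z of bearingC in the frame of dish between -0.035 and 0.035 m and contact force between the fingers and bearingA below 0.3 N and contact force between the fingers and bearingB below 0.3 N and contact force between the fingers and bearingC below 0.3 N), for 0.2 s.
2. the knob is pressed fully down with the bearings in the dish (value of joint plunger above 0.027 m and horizontal distance between each of bearingA, bearingB, bearingC and dish below 0.075 m and z of bearingA in the frame of dish between -0.035 and 0.035 m and z of bearingB in the frame of dish between -0.035 and 0.035 m and z of bearingC in the frame of dish between -0.035 and 0.035 m), for 0.2 s.
At the end, for the whole second after the job is handed in: Bearings in the dish (within 75 mm of its centre, 35 mm of its floor), dish back up (4 mm) after a press to within 3 mm of its stop with them in it; rings in the tray (85 x 65 mm of its middle); pick flat on the pad (95 mm along, 45 mm across of its middle); all at rest (horizontal distance between each of bearingA, bearingB, bearingC and dish below 0.075 m and z of bearingA in the frame of dish between -0.035 and 0.035 m and z of bearingB in the frame of dish between -0.035 and 0.035 m and z of bearingC in the frame of dish between -0.035 and 0.035 m and x of ringA in the frame of tray between -0.085 and 0.085 m and y of ringA in the frame of tray between -0.065 and 0.065 m and z of ringA in the frame of tray between -0.045 and 0.045 m and x of ringB in the frame of tray between -0.085 and 0.085 m and y of ringB in the frame of tray between -0.065 and 0.065 m and z of ringB in the frame of tray between -0.045 and 0.045 m and x of ringC in the frame of tray between -0.085 and 0.085 m and y of ringC in the frame of tray between -0.065 and 0.065 m and z of ringC in the frame of tray between -0.045 and 0.045 m and linear speed of each of bearingA, bearingB, bearingC, ringA, ringB, ringC, pick below 0.03 m/s and value of joint plunger below 0.004 m and x of pick in the frame of pad between -0.095 and 0.095 m and y of pick in the frame of pad between -0.045 and 0.045 m and height (world z) of pick below 0.02 m); the robot touches nothing.
It fails at once if a ring is taken out of its groove with the fingers instead of the pick (((horizontal distance between ringA and wheelA below 0.006 m and z of ringA in the frame of wheelA between 0.035 and 0.048 m) and contact force between the fingers and ringA above 1 N) or ((horizontal distance between ringB and wheelB below 0.006 m and z of ringB in the frame of wheelB between 0.035 and 0.048 m) and contact force between the fingers and ringB above 1 N) or ((horizontal distance between ringC and wheelC below 0.006 m and z of ringC in the frame of wheelC between 0.035 and 0.048 m) and contact force between the fingers and ringC above 1 N)).
It fails at once if a bearing is pulled out against its ring while the ring is in the groove (((horizontal distance between ringA and wheelA below 0.006 m and z of ringA in the frame of wheelA between 0.035 and 0.048 m) and contact force between ringA and bearingA above 2 N) or ((horizontal distance between ringB and wheelB below 0.006 m and z of ringB in the frame of wheelB between 0.035 and 0.048 m) and contact force between ringB and bearingB above 2 N) or ((horizontal distance between ringC and wheelC below 0.006 m and z of ringC in the frame of wheelC between 0.035 and 0.048 m) and contact force between ringC and bearingC above 2 N)).
It fails at once if another thing on the bench is disturbed (moved more than 40 mm) (distance of any of mallet, ink_tin, furniture1, quoin1, quoin2, stick from where it was at the start of the episode above 0.04 m).
Of ringA, ringB, ringC only 2 to 3 are there at a start; the rules pass over those that are not, and their reading is None.
At some moment in a run one of tray, pick may be knocked a few centimetres aside while the robot is not near it.
Once in a run the grip may slacken for a moment while it holds something.
It also fails if it takes over 210 s, if anything falls off the work surface, if the arm or the gripper's body presses on something with over 40 N, if the wrist force passes 120 N, or if a joint passes its speed limit or range.

## Working session

There is one attempt and no reset: what is moved stays moved. The work goes in short steps, Python scripts to look and compute and a tool call to move; the robot and the scene stay as the last step left them, time stands still between calls to the robot, and variables do not carry over. Pictures are saved under pics/ and viewed, at most 14 in all, crops included, and the job is handed in when it is done.

Besides the shell and the picture viewer there is one more tool, called in YAML: its name, and indented under it one key for each argument. drive_tool: Moves the arm, as the interface text tells. Its arguments: {"type":"object","properties":{"commands":{"type":"array"},"squeeze":{"type":"number"}},"required":["commands"]}

```bash
mkdir -p pics; ls; cat > h.py <<'E'
import numpy as np, cv2
from cell import telemetry, grab_frame, order
from scipy.spatial.transform import Rotation as R
def att(a):
    a=np.array(a,float)
    return a if a.shape==(3,3) else R.from_quat(a).as_matrix()
def shot(n,fn=None):
    s=telemetry.observe()
    f=grab_frame(n)
    if 'mount' in f:
        M=np.array(f['mount']);T=np.eye(4);T[:3,:3]=R.from_quat(s['tcp_rot']).as_matrix();T[:3,3]=s['position']
        W=T@M; f['xyz']=W[:3,3]; f['A']=W[:3,:3]
    else: f['A']=att(f['attitude']); f['xyz']=np.array(f['xyz'])
    f['K']=np.array(f['K'])
    if fn: cv2.imwrite('pics/'+fn,f['img'][:,:,::-1])
    return f
def ray(f,u,v):
    d=f['A']@np.linalg.inv(f['K'])@np.array([u,v,1.]); return f['xyz'],d/np.linalg.norm(d)
def onz(f,u,v,z):
    o,d=ray(f,u,v); return o+d*(z-o[2])/d[2]
def proj(f,p):
    q=f['K']@f['A'].T@(np.array(p,float)-f['xyz']); return q[:2]/q[2]
E
python3 - <<'E'
from h import *
for n in ['scene','side','wrist']:
    f=shot(n,n+'0.png'); print(n,f['xyz'].round(3),f['A'].round(3).tolist(),f['K'].round(1).tolist())
print(f['mount'],telemetry.observe())
E
```

```text
pics
scene [1.173 0.245 1.052] [[-0.418, 0.735, -0.534], [0.909, 0.344, -0.237], [0.009, -0.584, -0.812]] [[479.4, 0.0, 275.3], [0.0, 479.4, 206.0], [0.0, 0.0, 1.0]]
side [ 0.472 -0.931  1.102] [[0.993, -0.094, 0.064], [-0.113, -0.731, 0.674], [-0.016, -0.676, -0.736]] [[531.8, 0.0, 277.7], [0.0, 531.8, 212.4], [0.0, 0.0, 1.0]]
wrist [0.099 0.597 0.372] [[0.288, 0.914, 0.287], [0.958, -0.275, -0.087], [-0.0, 0.3, -0.954]] [[327.3, 0.0, 280.8], [0.0, 327.3, 206.0], [0.0, 0.0, 1.0]]
[[ 3.21514304e-04 -9.53972723e-01 -2.99893216e-01  7.69688665e-02]
 [ 9.99999624e-01  6.53202904e-05  8.64309007e-04  1.06243968e-04]
 [-8.04938105e-04 -2.99893381e-01  9.53972385e-01 -1.41850055e-01]
 [ 0.00000000e+00  0.00000000e+00  0.00000000e+00  1.00000000e+00]] {'clock': 0.15, 'joint_positions': array([1.06031469e+00, 1.04582475e-01, 9.66506196e-02, 1.56390786e+00,
       2.20855903e-05, 1.35312427e+00]), 'joint_velocities': array([ 0.00106232, -0.00293028,  0.00308185,  0.00053258, -0.0013819 ,
       -0.00187965]), 'tau': array([ 2.81249479e-03, -5.57357955e+01,  5.04004455e+01,  1.25972321e-02,
       -3.57928357e-04,  3.46955676e-05]), 'position': array([0.1730261 , 0.57424272, 0.23069054]), 'tcp_rot': array([ 1.45882322e-01,  9.89301812e-01, -4.83566337e-04, -1.96087346e-04]), 'force': array([ 0.17400091,  0.21588696, -0.25505458]), 'moment': array([-0.01728206, -0.00577985, -0.03251688]), 'grip_force': 0.0, 'gripper_width': 0.08541782998648474}
```

View pics/scene0.png

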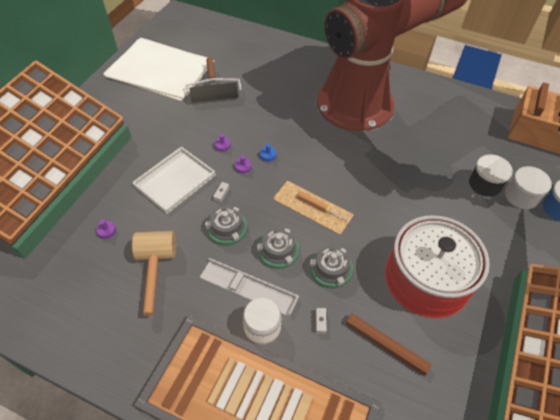

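View pics/side0.png

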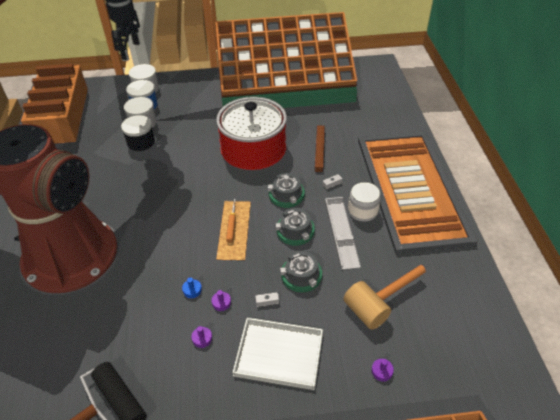

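Scene shows wheels at (227,224), (279,246), (333,265), pick on pad (314,205), tray (175,180), can (437,262), knob (447,244). Side shows the same, with wheels at (287,188), (295,225), (301,270). I'll enlarge and triangulate.

```bash
python3 - <<'E'
from h import *
a=shot('scene');b=shot('side')
ca=cv2.resize(a['img'][170:290,190:370],None,fx=4.4,fy=4.4,interpolation=cv2.INTER_CUBIC)[:,:,::-1]
cb=cv2.resize(b['img'][165:295,200:340],None,fx=4.4,fy=4.4,interpolation=cv2.INTER_CUBIC)[:,:,::-1]
cv2.imwrite('pics/ca.png',ca[:600,:800]);cv2.imwrite('pics/cb.png',cb[:600,:800])
def tri(u,v):
    o1,d1=ray(a,*u);o2,d2=ray(b,*v)
    A=np.stack([d1,-d2],1);t=np.linalg.lstsq(A,o2-o1,rcond=None)[0]
    p,q=o1+t[0]*d1,o2+t[1]*d2;return ((p+q)/2).round(4),np.linalg.norm(p-q).round(4)
print('knob',tri((447,244),(251,106)))
for u,v in [((227,215),(301,263)),((279,237),(295,219)),((333,256),(287,182))]:print('axle',tri(u,v))
def blob(f,lo,hi,name,mn=40):
    h=cv2.cvtColor(f['img'],cv2.COLOR_RGB2HSV);m=cv2.inRange(h,np.array(lo),np.array(hi))
    n,l,s,c=cv2.connectedComponentsWithStats(m)
    for i in range(1,n):
        if s[i,4]>mn: print(name,c[i].round(1),s[i])
for f,nm in ((a,'a'),(b,'b')):
    blob(f,(45,60,30),(85,255,140),nm+'green'); blob(f,(10,90,140),(25,160,255),nm+'cork',100)
E
```

```text
knob (array([0.5229, 0.3645, 0.1615]), np.float64(0.0024))
axle (array([ 0.5981, -0.1462,  0.0561]), np.float64(0.0064))
axle (array([ 6.027e-01, -4.000e-04,  5.650e-02]), np.float64(0.0072))
axle (array([0.5988, 0.1384, 0.0596]), np.float64(0.0075))
agreen [54.3 36.8] [   0    0  117   88 8033]
agreen [277.5  12.9] [ 179    0  167   42 3205]
agreen [ 69.8 193.7] [  11  125  119  133 2655]
agreen [243.4 230.2] [240 219   7  21  54]
agreen [221.1 240. ] [209 232  27  13  97]
agreen [273.2 263.1] [259 253  29  15 100]
agreen [348.8 274.7] [345 264   8  20  49]
agreen [323.1 280.8] [311 268  27  20 117]
agreen [507.9 348.7] [ 489  270   38  150 1950]
acork [494.8  35.8] [ 414    0  146   67 2610]
acork [ 45.5 139.3] [   0   61  123  179 4346]
acork [437.4  70.1] [426  61  27  16 130]
acork [536.5 102.1] [ 493   83   67   43 1130]
acork [312.5 206.8] [ 273  181   80   53 1634]
acork [152.6 258. ] [ 132  231   44   83 1614]
acork [534.9 351.4] [ 505  264   55  156 1929]
acork [388.9 341.6] [349 315  81  55 502]
acork [236.5 384.6] [ 148  326  221   94 9541]
bgreen [510.5  86.5] [  427     0   133   255 19121]
bgreen [313.6  96.9] [ 252   87  105   21 1307]
bgreen [229.4  98.9] [222  96  23   9  82]
bgreen [286.9 200.3] [269 185  36  23 230]
bgreen [296.  237.8] [277 221  38  25 240]
bgreen [302.2 283.7] [282 264  40  29 267]
bcork [101.2  27.6] [ 93   0  17  54 111]
bcork [306.2  19.4] [218   8 161  30 498]
bcork [179.9  59.9] [151  23  60  49 661]
bcork [128.1  62.3] [124  47   9  28 124]
bcork [403.1 214.8] [371 157  92  87 185]
bcork [409.4 185.2] [384 159  53  53 961]
bcork [234.1 231.1] [ 216  201   35   59 1423]
bcork [366.  300.5] [ 345  278   55   46 1023]
```

View pics/ca.png

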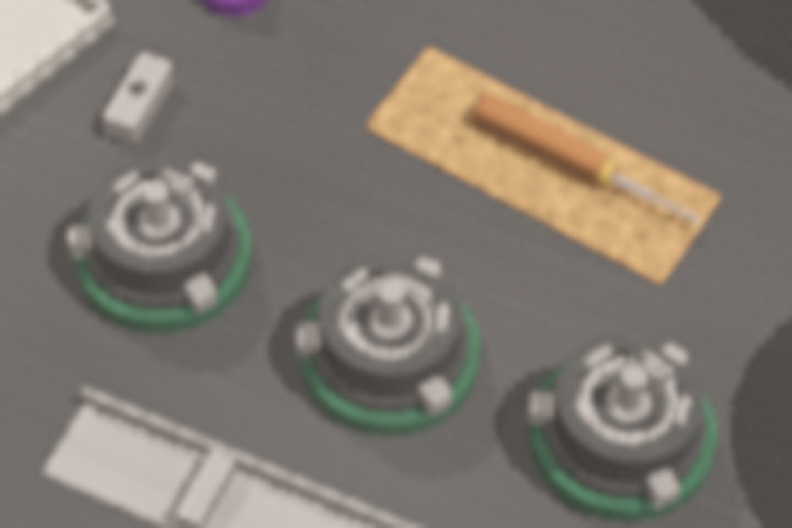

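View pics/cb.png

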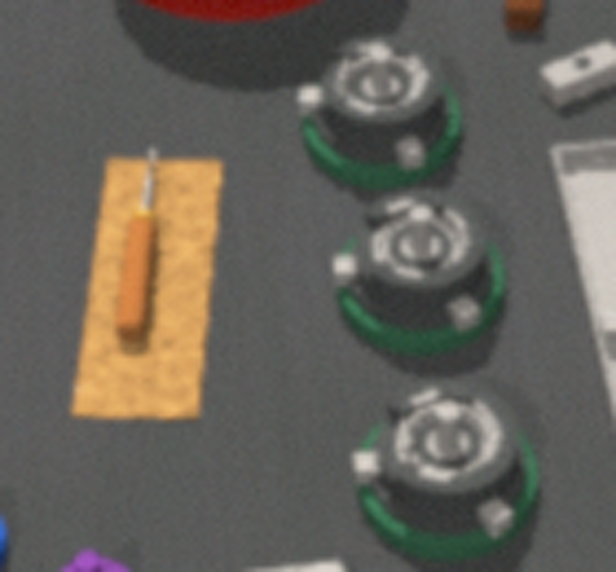

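The rings and ears are visible, with the notches facing roughly world -x/+y. I'll go over the wheels for a close wrist view.

drive_tool:
  commands:
    - [[1,-21.5,-23.5,-2,0,0,0],[1,-21.5,-23.5,-2,0,0,0],[1,-21.5,-23.5,-2,0,0,0],[1,-21.5,-23.5,-2,0,0,0],[1,-21.5,-23.5,-2,0,0,0],[1,-21.5,-23.5,-2,0,0,0],[1,-21.5,-23.5,-2,0,0,0],[1,-21.5,-23.5,-2,0,0,0],[1,-21.5,-23.5,-2,0,0,0],[1,-21.5,-23.5,-2,0,0,0],[1,-21.5,-23.5,-2,0,0,0],[1,-21.5,-23.5,-2,0,0,0],[1,-21.5,-23.5,-2,0,0,0],[1,-21.5,-23.5,-2,0,0,0],[1,-21.5,-23.5,-2,0,0,0],[1,-21.5,-23.5,-2,0,0,0],[1,-21.5,-23.5,-2,0,0,0],[1,-21.5,-23.5,-2,0,0,0],[1,-21.5,-23.5,-2,0,0,0],[1,-21.5,-23.5,-2,0,0,0]]

```text
clock: 1.92
position: [0.4496, -0.0013, 0.2714]
tcp_rot: [0.146, 0.989, 0.0, 0.0]
force: [0.0, 0.6, -0.1]
gripper_width: 0.0853
grip_force: 0.0
```

```bash
python3 - <<'E'
from h import *
f=shot('wrist'); im=f['img'][:,:,::-1]
s=telemetry.observe();print(s['position'],s['tcp_rot'],s['joint_positions'].round(2))
for p in [(0.6,-.146,.05),(0.6,0,.05),(0.6,.14,.05),(.45,0,0)]: print(proj(f,p).round(0))
cv2.imwrite('pics/w1.png',cv2.resize(im,None,fx=1.42,fy=1.42,interpolation=cv2.INTER_CUBIC))
cv2.imwrite('pics/w1raw.png',im)
E
```

```text
[ 0.45164128 -0.00541548  0.2709992 ] [ 1.47252825e-01  9.89098152e-01 -9.76959301e-04  7.04305341e-04] [-0.3  -0.34 -0.24  1.67 -0.   -0.01]
[207. 315.]
[316. 286.]
[426. 257.]
[281. 166.]
```

View pics/w1.png

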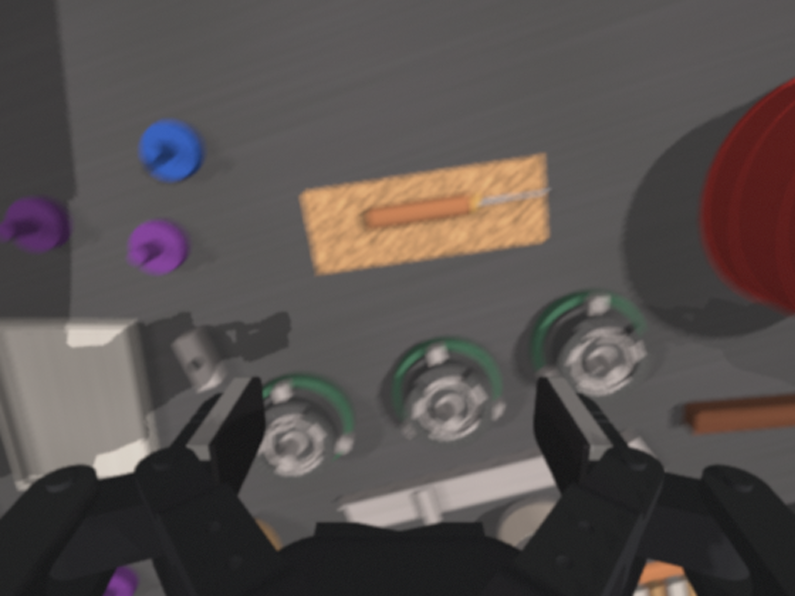

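Wrist view: pick handle centre at about (294,149) raw, tip (387,134). Wheels sit at about (206,309), (316,284) and (424,253) raw, with the fingers just below. I'll make a montage to find the notches and ears, and measure pad, pick and tray.

```bash
python3 - <<'E'
from h import *
f=shot('wrist');a=shot('scene');b=shot('side')
W=[(0.5981,-.1462),(0.6027,0),(0.5988,.1384)]
# refine wheel centers: green chuck circle (top of chuck unknown) -> use axle top z=.072 clicked in wrist image
def crop(f,c,r,n):
    M=np.float32([[n/(2*r),0,n/2-c[0]*n/(2*r)],[0,n/(2*r),n/2-c[1]*n/(2*r)]])
    return cv2.warpAffine(f['img'],M,(n,n),flags=cv2.INTER_CUBIC)
rows=[]
for g,r in((f,40),(a,22)):
    rows.append(np.hstack([crop(g,proj(g,(x,y,.05)),r,266) for x,y in W]))
    print([proj(g,(x,y,.05)).round(1).tolist() for x,y in W])
cv2.imwrite('pics/m1.png',np.vstack(rows)[:,:,::-1])
for nm,g,h in (('w',f,[((293.7,148.6),.012),((386.6,133.8),.012)]),('a',a,[((312,203),.012)])):
    for p,z in h: print(nm,onz(g,*p,z).round(4))
for nm,g in (('w',f),('a',a),('b',b)):
    h=cv2.cvtColor(g['img'],cv2.COLOR_RGB2HSV);m=cv2.inRange(h,np.array((8,70,110)),np.array((28,180,255)))
    c0=proj(g,(.45,.02,.0));best=None
    cs,_=cv2.findContours(cv2.morphologyEx(m,cv2.MORPH_CLOSE,np.ones((9,9))),0,2)
    for c in cs:
        if cv2.contourArea(c)>300 and cv2.pointPolygonTest(c,(float(c0[0]),float(c0[1])),True)>-25:
            q=cv2.boxPoints(cv2.minAreaRect(c)); P=np.array([onz(g,*p,.003)[:2] for p in q])
            e=[np.linalg.norm(P[i]-P[i-1]).round(3) for i in range(4)];print(nm,'pad',P.mean(0).round(4),P.round(3).tolist(),e)
E
```

```text
[[209.7, 311.7], [319.8, 285.9], [428.8, 254.1]]
[[226.1, 217.1], [278.0, 239.4], [331.4, 259.0]]
w [0.4335 0.0165 0.012 ]
w [0.449  0.1281 0.012 ]
a [0.438  0.0261 0.012 ]
w pad [0.4376 0.032 ] [[0.384, -0.067], [0.415, 0.14], [0.491, 0.137], [0.461, -0.082]] [np.float64(0.078), np.float64(0.21), np.float64(0.076), np.float64(0.222)]
a pad [0.4414 0.0275] [[0.468, -0.08], [0.384, -0.083], [0.418, 0.138], [0.496, 0.135]] [np.float64(0.216), np.float64(0.083), np.float64(0.224), np.float64(0.078)]
b pad [0.4402 0.0305] [[0.388, -0.069], [0.413, 0.151], [0.496, 0.128], [0.463, -0.088]] [np.float64(0.078), np.float64(0.221), np.float64(0.086), np.float64(0.219)]
```

View pics/m1.png

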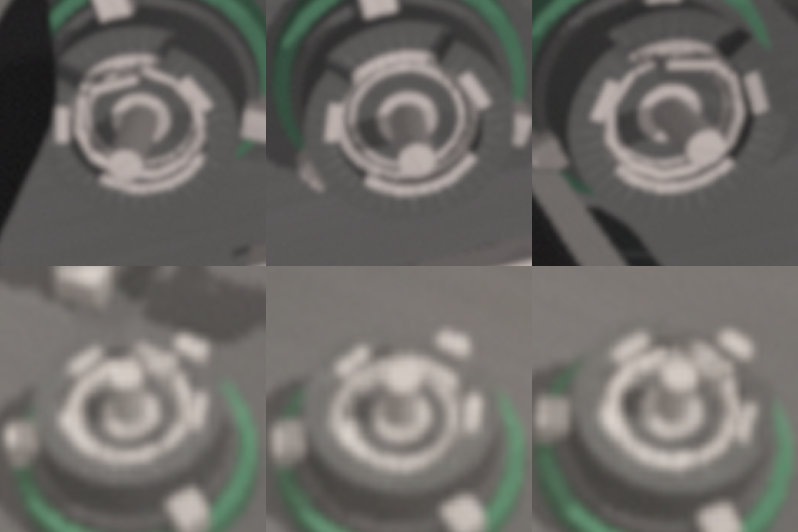

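Montage: wheels 1 (left) and 3 (right) show an ear and split. Wheel 2 (middle) shows no ear, so its ring appears to be out already. Next, the exact pick pose and the wheel centres.

```bash
cat >> h.py <<'E'
def pickpose(f,z=.012):
    h=cv2.cvtColor(f['img'],cv2.COLOR_RGB2HSV)
    m=cv2.inRange(h,np.array((5,120,80)),np.array((14,255,255)))
    n,l,s,c=cv2.connectedComponentsWithStats(m)
    out=[]
    for i in range(1,n):
        if s[i,4]<60: continue
        ys,xs=np.where(l==i);P=np.array([onz(f,x,y,z)[:2] for x,y in zip(xs,ys)])
        r=cv2.minAreaRect(P.astype(np.float32)*1000)
        u=np.linalg.svd(P-P.mean(0),full_matrices=False)[2][0]
        out.append((c[i].round(0),P.mean(0).round(4),np.round(r[1],0),np.degrees(np.arctan2(u[1],u[0])).round(1)))
    return out
E
python3 - <<'E'
from h import *
f=shot('wrist')
for o in pickpose(f): print(o)
print('b')
for o in pickpose(shot('side')): print(o)
# axle tops from crop coordinates (wrist): scale 266/80
cs=[(209.7,311.7),(319.8,285.9),(428.8,254.1)]
top=[(126,164),(418-266,160),(706-532,147)]
rim=[(137,124),(405-266,128),(672-532,115)]
for c,t,r in zip(cs,top,rim):
    t=[c[i]+(t[i]-133)*80/266 for i in (0,1)]; r=[c[i]+(r[i]-133)*80/266 for i in (0,1)]
    print(onz(f,*t,.072).round(4),onz(f,*r,.05).round(4))
E
```

```text
(array([296., 147.]), array([0.4294, 0.0261]), array([91., 28.]), np.float64(-98.2))
(array([525., 293.]), array([0.7181, 0.2773]), array([95., 25.]), np.float64(-101.7))
(array([464., 403.]), array([0.8935, 0.1688]), array([46., 43.]), np.float64(-107.8))
b
(array([202.,  32.]), array([0.374 , 1.1051]), array([270., 618.]), np.float64(-68.9))
(array([353.,  78.]), array([0.8895, 0.7322]), array([1431.,  759.]), np.float64(-59.5))
(array([110.,  52.]), array([0.015 , 0.9991]), array([131., 457.]), np.float64(-80.3))
(array([ 6., 70.]), array([-0.3629,  0.9178]), array([ 46., 116.]), np.float64(-64.2))
(array([216.,  80.]), array([0.4179, 0.7439]), array([156.,  99.]), np.float64(-83.7))
(array([54., 91.]), array([-0.1571,  0.7562]), array([219., 220.]), np.float64(-142.9))
(array([ 53., 118.]), array([-0.1339,  0.594 ]), array([176., 251.]), np.float64(-58.4))
(array([319., 147.]), array([0.7277, 0.326 ]), array([207.,  24.]), np.float64(-101.1))
(array([416., 193.]), array([0.9682, 0.0992]), array([421., 182.]), np.float64(-90.4))
(array([ 23., 167.]), array([-0.1852,  0.3558]), array([66., 72.]), np.float64(-113.2))
(array([  7., 170.]), array([-0.2306,  0.3469]), array([37., 63.]), np.float64(137.0))
(array([231., 228.]), array([0.4331, 0.0255]), array([97., 19.]), np.float64(-97.9))
(array([ 53., 264.]), array([-0.0295, -0.037 ]), array([154., 292.]), np.float64(-48.6))
(array([401., 282.]), array([ 0.8436, -0.2037]), array([152.,  24.]), np.float64(-151.4))
(array([ 85., 413.]), array([ 0.1043, -0.4455]), array([47., 20.]), np.float64(-154.6))
(array([457., 416.]), array([ 0.8666, -0.5436]), array([ 16., 154.]), np.float64(176.2))
[ 0.5934 -0.1373  0.072 ] [ 0.5916 -0.137   0.05  ]
[0.5988 0.0107 0.072 ] [0.5983 0.0087 0.05  ]
[0.5919 0.1497 0.072 ] [0.5894 0.148  0.05  ]
```

drive_tool:
  commands:
    - [[1,0,0,10,0,0,0.118],[1,0,0,10,0,0,0.118],[1,0,0,10,0,0,0.118],[1,0,0,10,0,0,0.118],[1,0,0,10,0,0,0.118],[1,0,0,10,0,0,0.118],[1,0,0,10,0,0,0.118],[1,0,0,10,0,0,0.118],[1,0,0,10,0,0,0.118],[1,0,0,10,0,0,0.118],[1,0,0,10,0,0,0.118],[1,0,0,10,0,0,0.118],[1,26,-12,20,0,0,0],[1,27,-12,20,0,0,0],[1,0,0,20,0,0,0],[1,0,0,20,0,0,0],[1,0,0,10,0,0,0],[1,0,0,0,0,0,0],[1,0,0,0,0,0,0]]

```text
clock: 3.8
position: [0.4325, 0.0566, 0.0617]
tcp_rot: [0.754, 0.657, -0.0, -0.0]
force: [0.3, 0.6, 0.7]
gripper_width: 0.0854
grip_force: 0.0
```

```bash
python3 - <<'E'
from h import *
f=shot('wrist','w2.png')
s=telemetry.observe();print(s['position'],s['tcp_rot'],s['joint_positions'].round(2))
x=R.from_quat(s['tcp_rot']).as_matrix();print('yaw',np.degrees(np.arctan2(x[1,0],x[0,0])),x[:,2])
for o in pickpose(f): print(o)
E
```

```text
[0.43316663 0.05629363 0.06236007] [7.54071193e-01 6.56792473e-01 3.71595581e-04 3.80470414e-04] [-0.17 -0.38 -0.66  1.3   0.    1.54]
yaw 82.11142572882693 [ 1.06019925e-03 -8.56811986e-05 -9.99999434e-01]
(array([283., 274.]), array([0.4296, 0.0257]), array([96., 27.]), np.float64(-98.3))
(array([265., 362.]), array([ 0.407 , -0.0421]), array([ 9., 11.]), np.float64(-40.1))
```

drive_tool:
  commands:
    - [[1,0,0,20,0,0,0],[1,0,0,20,0,0,0],[1,0,0,10,0,0,0],[1,0,0,7,0,0,0],[1,0,0,0,0,0,0],[-1,0,0,0,0,0,0],[-1,0,0,0,0,0,0],[-1,0,0,0,0,0,0],[-1,0,0,0,0,0,0],[-1,0,0,0,0,0,0],[-1,0,0,0,0,0,0],[-1,0,0,0,0,0,0],[-1,0,0,0,0,0,0],[-1,0,0,0,0,0,0],[-1,0,0,0,0,0,0],[-1,0,0,0,0,0,0],[-1,0,0,0,0,0,0]]
  squeeze: 80

```text
clock: 5.27
position: [0.4333, 0.0561, 0.005]
tcp_rot: [0.754, 0.657, 0.0, 0.0]
force: [-1.0, -0.5, 6.4]
gripper_width: 0.016
grip_force: 78.8
```

drive_tool:
  commands:
    - [[-1,0,0,-20,0,0,0],[-1,0,0,-30,0,0,0],[-1,0,0,-30,0,0,0],[-1,0,0,-35,0,0,0.12],[-1,0,0,0,0,0,0.12],[-1,0,0,0,0,0,0.12],[-1,0,0,0,0,0,0.12],[-1,0,0,0,0,0,0.12],[-1,0,0,0,0,0,0.12],[-1,0,0,0,0,0,0.12],[-1,0,0,0,0,0,0.12],[-1,0,0,0,0,0,0.12],[-1,-8,38,0,0,0,0],[-1,-8,38,0,0,0,0],[-1,-8,38,0,0,0,0],[-1,-8,38,0,0,0,0],[-1,-8,37,0,0,0,0],[-1,-8,37,0,0,0,0],[-1,0,0,0,0,0,0],[-1,0,0,0,0,0,0]]

```text
clock: 6.93
position: [0.4654, -0.1741, 0.1189]
tcp_rot: [0.985, 0.174, -0.0, -0.0]
force: [-0.6, -0.3, -0.6]
gripper_width: 0.0161
grip_force: 78.4
```

```bash
python3 - <<'E'
from h import *
f=shot('wrist','w3.png')
s=telemetry.observe();print(s['position'],s['tcp_rot'],s['joint_positions'].round(2),s['gripper_width'])
E
```

```text
[ 0.46540881 -0.17274488  0.11889818] [ 9.84619099e-01  1.74713601e-01 -3.11550705e-04 -5.39625453e-04] [-0.62 -0.21 -0.41  1.37  0.    2.17] 0.016451226297451518
```

View pics/w3.png

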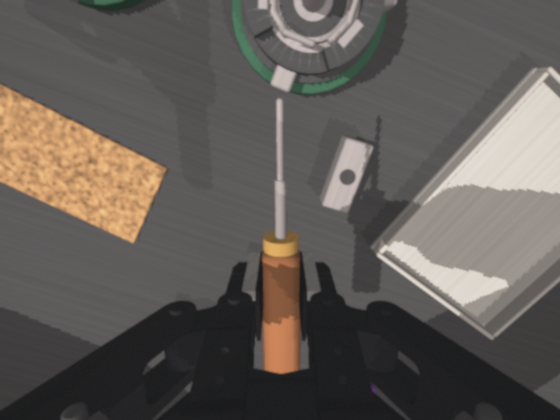

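Pick held straight, tip at (279,99). Wheel 1 is at the top with its ear near (300,45). I'll move forward over it for a measuring view.

drive_tool:
  commands:
    - [[-1,25,-12,0,0,0,0],[-1,25,-12,0,0,0,0],[-1,0,0,0,0,0,0],[-1,0,0,0,0,0,0],[-1,0,0,0,0,0,0]]

```text
clock: 7.4
position: [0.5041, -0.1317, 0.1192]
tcp_rot: [0.984, 0.176, -0.0, -0.0]
force: [1.0, -1.7, -0.3]
gripper_width: 0.0159
grip_force: 78.4
```

```bash
python3 - <<'E'
from h import *
f=shot('wrist','w4raw.png')
s=telemetry.observe();print(s['position'],s['tcp_rot'])
cv2.imwrite('pics/w4.png',cv2.resize(f['img'][0:210,190:470],None,fx=2.85,fy=2.85,interpolation=cv2.INTER_CUBIC)[:598,:,::-1])
E
```

```text
[ 0.50398157 -0.13215594  0.11925222] [ 9.84396421e-01  1.75964923e-01 -1.65401708e-04 -7.49451725e-05]
```

View pics/w4.png

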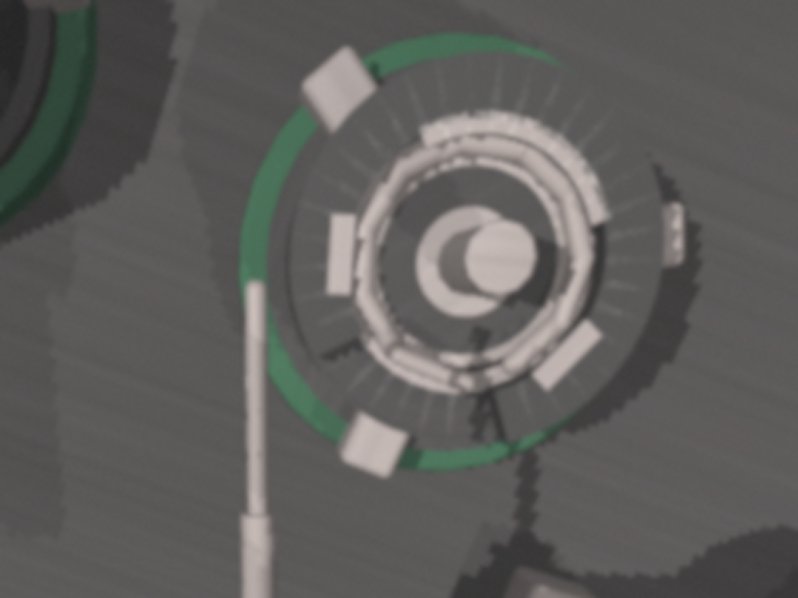

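```bash
python3 - <<'E'
from h import *
f=shot('wrist')
P=lambda u,v,z: onz(f,u/2.85+190,v/2.85,z).round(4)
print('axle top',P(500,258,.072)); print('race',P(470,262,.0415)); print('ring centre',P(476,266,.0445))
print('ear',P(425,365,.0535)); print('lip',P(515,165,.05),P(340,253,.05),P(568,355,.05))
T=np.array(f['mount']);
# pick tip in tool coords at several depths
for z in (-.006,-.008,-.010):
    d=T[:3,:3]@np.linalg.inv(f['K'])@np.array([254/2.85+190,284/2.85,1]);o=T[:3,3];print('tip tool',(o+d*(z-o[2])/d[2]).round(4))
# ear zoom: bright pixels around ear
g=cv2.cvtColor(f['img'],cv2.COLOR_RGB2GRAY)[118:142,322:364]; print(g)
cv2.imwrite('pics/e.png',cv2.resize(f['img'][95:155,300:380],None,fx=9,fy=9,interpolation=cv2.INTER_CUBIC)[:,:,::-1])
E
```

```text
axle top [ 0.598  -0.1462  0.072 ]
race [ 0.5984 -0.1469  0.0415]
ring centre [ 0.5978 -0.1479  0.0445]
ear [ 0.5745 -0.1442  0.0535]
lip [ 0.6182 -0.1463  0.05  ] [ 0.5896 -0.1186  0.05  ] [ 0.5873 -0.1735  0.05  ]
tip tool [ 0.0781 -0.0009 -0.006 ]
tip tool [ 0.0781 -0.0009 -0.008 ]
tip tool [ 0.0781 -0.0009 -0.01  ]
[[155 165 168 ...  85  90  91]
 [154 159 163 ...  90  93  94]
 [155 153 152 ...  95 101 109]
 ...
 [ 96  93  92 ...  55  61  75]
 [ 92  91  91 ...  57  59  71]
 [ 91  91  91 ...  55  56  67]]
```

View pics/e.png

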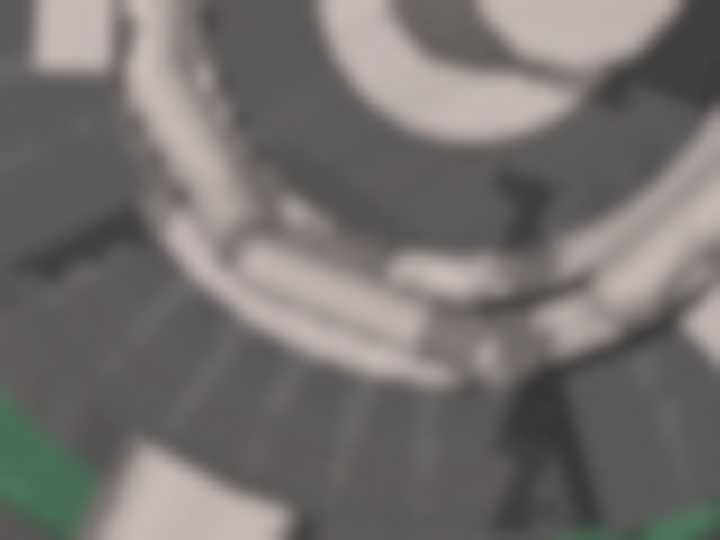

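Ear bar of wheel 1 runs from (240,250) to (425,330) in the zoom. That gives ear (.574,-.1445) and wheel centre (.598,-.1465), which agrees with the two-view fix. I'll go to standoff level with the notch.

drive_tool:
  commands:
    - [[-1,-31,36,0,0,0,0],[-1,0,0,20,0,0,0],[-1,0,0,30,0,0,0],[-1,0,0,29,0,0,0],[-1,0,0,0,0,0,0],[-1,0,0,0,0,0,0],[-1,0,0,0,0,0,0]]

```text
clock: 8.08
position: [0.4903, -0.1722, 0.0419]
tcp_rot: [0.985, 0.175, 0.001, 0.0]
force: [-0.1, 0.7, -0.5]
gripper_width: 0.0158
grip_force: 83.1
```

```bash
cat >> h.py <<'E'
def tri(a,b,u,v):
    o1,d1=ray(a,*u);o2,d2=ray(b,*v)
    t=np.linalg.lstsq(np.stack([d1,-d2],1),o2-o1,rcond=None)[0]
    p,q=o1+t[0]*d1,o2+t[1]*d2;return ((p+q)/2).round(4),np.linalg.norm(p-q).round(4)
def err(tgt,f=None):
    s=telemetry.observe();M=R.from_quat(s['tcp_rot']).as_matrix();p=np.array(s['position'])
    print('pos',p.round(4),'yaw',np.degrees(np.arctan2(M[1,0],M[0,0])).round(2),'tilt',M[:,2].round(4),'tool delta mm',(M.T@(np.array(tgt)-p)*1000).round(1),'F',s['force'].round(1),'w',round(s['gripper_width'],4),'t',round(s['clock'],1),'j',s['joint_positions'].round(2))
E
python3 - <<'E'
from h import *
err((.5248,-.1629,.0402))
f=shot('wrist')
cv2.imwrite('pics/w5.png',cv2.resize(f['img'][0:210,140:420],None,fx=2.85,fy=2.85,interpolation=cv2.INTER_CUBIC)[:598,:,::-1])
E
```

```text
pos [ 0.4903 -0.1722  0.0419] yaw 20.2 tilt [ 1.2e-03 -6.0e-04 -1.0e+00] tool delta mm [35.6  3.2  1.8] F [-0.1  0.7 -0.5] w 0.0158 t 8.1 j [-0.59 -0.09 -0.44  1.22  0.    2.2 ]
```

View pics/w5.png

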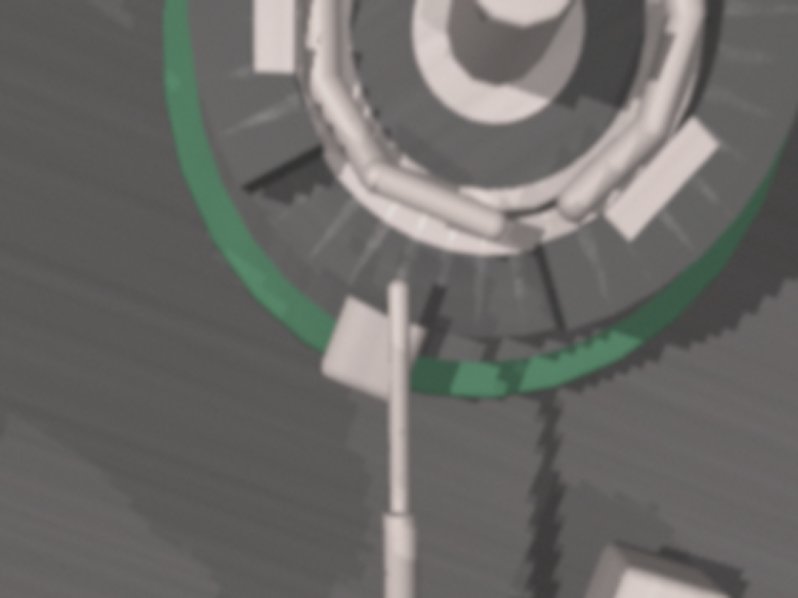

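Clear view: bar from (375,178) to (500,225), middle about (437,201), pick line at x=398. I'll shift right about 3.8 mm, down 1.8, then forward in two stages.

drive_tool:
  commands:
    - [[-1,0,3.8,1.8,0,0,0],[-1,0,0,0,0,0,0],[-1,0,0,0,0,0,0],[-1,5,0,0,0,0,0],[-1,5,0,0,0,0,0],[-1,5,0,0,0,0,0],[-1,5,0,0,0,0,0],[-1,0,0,0,0,0,0],[-1,0,0,0,0,0,0],[-1,0,0,0,0,0,0]]

```text
clock: 8.97
position: [0.5098, -0.1682, 0.0383]
tcp_rot: [0.984, 0.176, -0.0, -0.0]
force: [0.7, 1.0, -0.2]
gripper_width: 0.0158
grip_force: 83.1
```

```bash
python3 - <<'E'
from h import *
err((.5248,-.1629,.0402))
f=shot('wrist')
cv2.imwrite('pics/w6.png',cv2.resize(f['img'][0:210,140:420],None,fx=2.85,fy=2.85,interpolation=cv2.INTER_CUBIC)[:598,:,::-1])
E
```

```text
pos [ 0.5098 -0.1682  0.0383] yaw 20.23 tilt [-3.e-04  2.e-04 -1.e+00] tool delta mm [15.9  0.2 -1.9] F [ 0.7  1.  -0.2] w 0.0158 t 9.0 j [-0.56 -0.03 -0.39  1.21  0.    2.23]
```

View pics/w6.png

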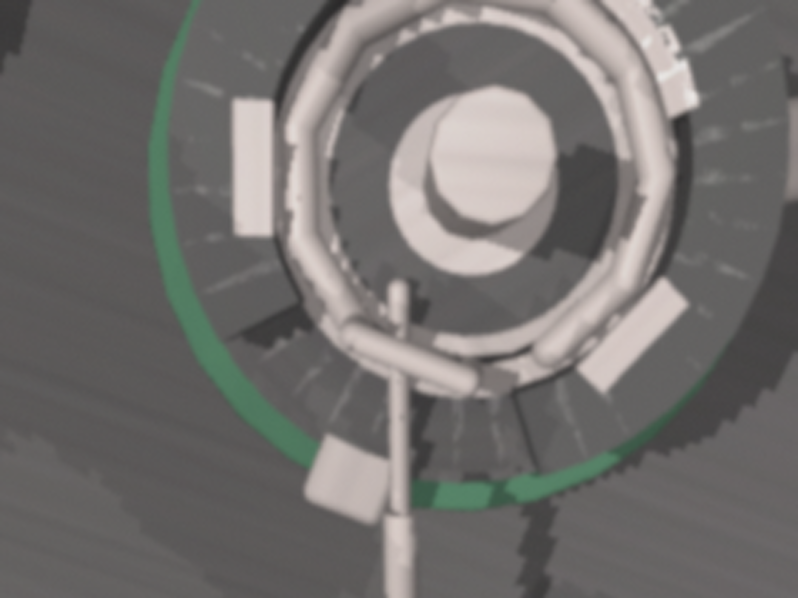

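Tip is under the ear at (398,283), 10 mm past it. I'll go 15 mm further and lift.

drive_tool:
  commands:
    - [[-1,5,0,0,0,0,0],[-1,5,0,0,0,0,0],[-1,5,0,0,0,0,0],[-1,0,0,0,0,0,0],[-1,0,0,-2,0,0,0],[-1,0,0,-2,0,0,0],[-1,0,0,-2,0,0,0],[-1,0,0,-2,0,0,0],[-1,0,0,-2,0,0,0],[-1,0,0,-2,0,0,0],[-1,0,0,0,0,0,0],[-1,0,0,0,0,0,0]]

```text
clock: 10.02
position: [0.5241, -0.1633, 0.0507]
tcp_rot: [0.984, 0.175, 0.0, 0.0]
force: [0.7, -1.1, -0.5]
gripper_width: 0.0158
grip_force: 83.1
```

```bash
python3 - <<'E'
from h import *
err((.5248,-.1629,.0402))
E
```

```text
pos [ 0.5241 -0.1633  0.0507] yaw 20.21 tilt [ 4.e-04 -1.e-04 -1.e+00] tool delta mm [ 0.8 -0.1 10.5] F [ 0.7 -1.1 -0.5] w 0.0158 t 10.0 j [-0.54 -0.   -0.34  1.23  0.    2.25]
```

drive_tool:
  commands:
    - [[-1,0,0,-4,0,0,0],[-1,0,0,-4,0,0,0],[-1,0,0,-4,0,0,0],[-1,0,0,-6,0,0,0],[-1,0,0,-8,0,0,0],[-1,0,0,-10,0,0,0],[-1,0,0,-10,0,0,0],[-1,0,0,-10,0,0,0],[-1,0,0,-10,0,0,0],[-1,0,0,-10,0,0,0],[-1,0,0,0,0,0,0],[-1,0,0,0,0,0,0]]

```text
clock: 11.02
position: [0.5244, -0.1634, 0.1272]
tcp_rot: [0.984, 0.175, 0.001, 0.0]
force: [-0.6, -1.3, -0.9]
gripper_width: 0.0157
grip_force: 83.3
```

```bash
python3 - <<'E'
from h import *
err((.5248,-.1629,.0402))
f=shot('wrist');a=shot('scene');b=shot('side')
z=lambda g,x0,x1,y0,y1,k:cv2.resize(g['img'][y0:y1,x0:x1],(k*(x1-x0),k*(y1-y0)),interpolation=cv2.INTER_CUBIC)
A=cv2.resize(f['img'],(400,300));B=cv2.resize(a['img'][130:280,120:320],(400,300),interpolation=cv2.INTER_CUBIC)
C=cv2.resize(b['img'][225:400,210:410],(400,300)); D=cv2.resize(f['img'][0:210,140:420],(400,300))
cv2.imwrite('pics/m2.png',np.vstack([np.hstack([A,B]),np.hstack([C,D])])[:,:,::-1])
# tray: bright low-saturation blob
for nm,g in (('a',a),('b',b)):
    h=cv2.cvtColor(g['img'],cv2.COLOR_RGB2HSV);m=cv2.inRange(h,np.array((0,0,150)),np.array((180,40,255)))
    m=cv2.morphologyEx(m,cv2.MORPH_CLOSE,np.ones((5,5)))
    cs,_=cv2.findContours(m,0,2)
    c0=proj(g,(.52,-.3,.0)); 
    for c in cs:
        if cv2.contourArea(c)>1000:
            q=cv2.boxPoints(cv2.minAreaRect(c));P=np.array([onz(g,*p,.012)[:2] for p in q])
            print(nm,q.mean(0).round(0),P.mean(0).round(4),P.round(3).tolist())
E
```

```text
pos [ 0.5244 -0.1634  0.1272] yaw 20.21 tilt [ 1.1e-03 -6.0e-04 -1.0e+00] tool delta mm [ 0.5 -0.4 87. ] F [-0.6 -1.3 -0.9] w 0.0157 t 11.0 j [-0.54 -0.05 -0.24  1.37  0.    2.25]
a [242. 303.] [ 0.7724 -0.017 ] [[0.847, -0.125], [0.697, -0.146], [0.701, 0.1], [0.844, 0.103]]
a [442. 256.] [0.4453 0.3778] [[0.549, 0.252], [0.309, 0.273], [0.35, 0.514], [0.573, 0.472]]
a [519. 175.] [0.0999 0.5173] [[0.151, 0.399], [0.044, 0.402], [0.051, 0.64], [0.154, 0.628]]
a [175. 178.] [ 0.5154 -0.3543] [[0.583, -0.45], [0.371, -0.398], [0.456, -0.255], [0.651, -0.314]]
a [529.  73.] [-0.3783  0.4823] [[-0.292, 0.381], [-0.443, 0.374], [-0.464, 0.589], [-0.315, 0.586]]
a [152.  65.] [ 0.1288 -0.6868] [[0.248, -0.801], [0.007, -0.911], [0.016, -0.555], [0.244, -0.48]]
b [278. 352.] [ 0.5202 -0.3527] [[0.417, -0.399], [0.449, -0.251], [0.63, -0.31], [0.585, -0.45]]
b [359. 225.] [0.7807 0.0038] [[0.708, 0.138], [0.871, 0.164], [0.843, -0.135], [0.701, -0.153]]
b [512. 243.] [ 1.1679 -0.0024] [[1.094, 0.452], [1.275, 0.548], [1.208, -0.488], [1.095, -0.522]]
```

View pics/m2.png

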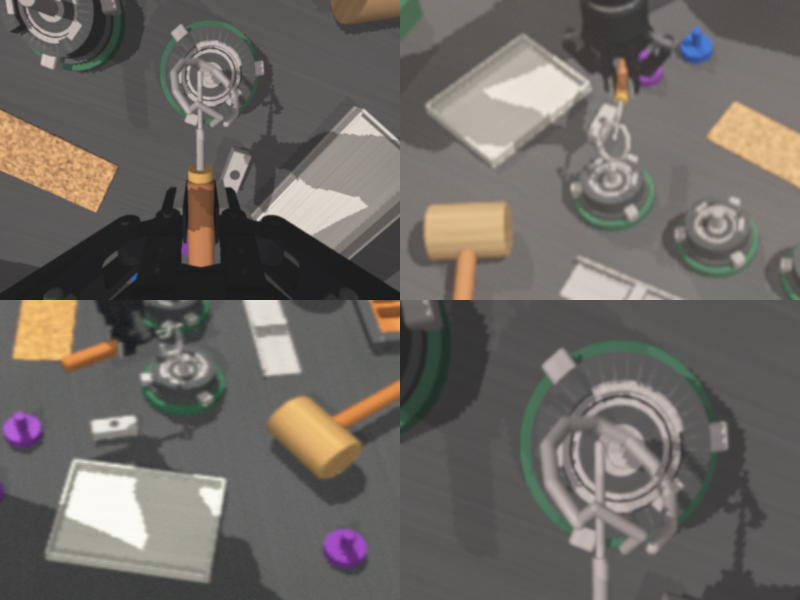

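Ring hangs on the pick and the bearing is free. Carry it to the tray, centre about (.518,-.353).

drive_tool:
  commands:
    - [[-1,-5,7,0,0,0,0],[-1,-10,14,0,0,0,0],[-1,-11,15,0,0,0,0],[-1,-11,15,0,0,0,0],[-1,-11,15,0,0,0,0],[-1,-11,15,0,0,0,0],[-1,-11,15,0,0,0,0],[-1,-11,15,0,0,0,0],[-1,-11,15,0,0,0,0],[-1,-11,15,0,0,0,0],[-1,-10,14,0,0,0,0],[-1,-9,13,0,0,0,0],[-1,-5,8,4,0,0,0],[-1,0,0,4,0,0,0],[-1,0,0,0,0,0,0],[-1,0,0,0,0,0,0]]

```text
clock: 12.5
position: [0.4655, -0.3712, 0.1177]
tcp_rot: [0.984, 0.176, -0.0, -0.001]
force: [-0.4, 0.1, -0.6]
gripper_width: 0.0157
grip_force: 83.3
```

drive_tool:
  commands:
    - [[-1,0,0,0,0,-0.1,0],[-1,0,0,0,0,-0.12,0],[-1,0,0,0,0,-0.12,0],[-1,0,0,0,0,-0.12,0],[-1,0,0,0,0,-0.12,0],[-1,0,0,0,0,-0.12,0],[-1,0,0,0,0,0,0],[-1,-5,0,0,0,0,0],[-1,-8,0,0,0,0,0],[-1,-10,0,0,0,0,0],[-1,-10,0,0,0,0,0],[-1,-10,0,0,0,0,0],[-1,-10,0,0,0,0,0],[-1,-10,0,0,0,0,0],[-1,0,0,0,0,0,0],[-1,0,0,0,0,0,0]]

```text
clock: 13.83
position: [0.4201, -0.3892, 0.1599]
tcp_rot: [0.925, 0.164, -0.337, 0.06]
force: [0.8, 0.3, -0.5]
gripper_width: 0.0158
grip_force: 83.3
```

```bash
python3 - <<'E'
from h import *
err((.5248,-.1629,.0402))
f=shot('wrist');a=shot('scene');b=shot('side')
A=cv2.resize(f['img'],(400,300));B=cv2.resize(a['img'][130:280,120:320],(400,300),interpolation=cv2.INTER_CUBIC)
C=cv2.resize(b['img'][225:400,210:410],(400,300)); D=cv2.resize(f['img'][0:210,140:420],(400,300))
cv2.imwrite('pics/m3.png',np.vstack([np.hstack([A,B]),np.hstack([C,D])])[:,:,::-1])
E
```

```text
pos [ 0.4201 -0.3892  0.1599] yaw 20.1 tilt [-0.6037 -0.2226 -0.7655] tool delta mm [ 211.9 -176.5  -21.9] F [ 0.8  0.3 -0.5] w 0.0158 t 13.8 j [-0.68  0.55  0.36  1.78 -0.59  2.23]
```

View pics/m3.png

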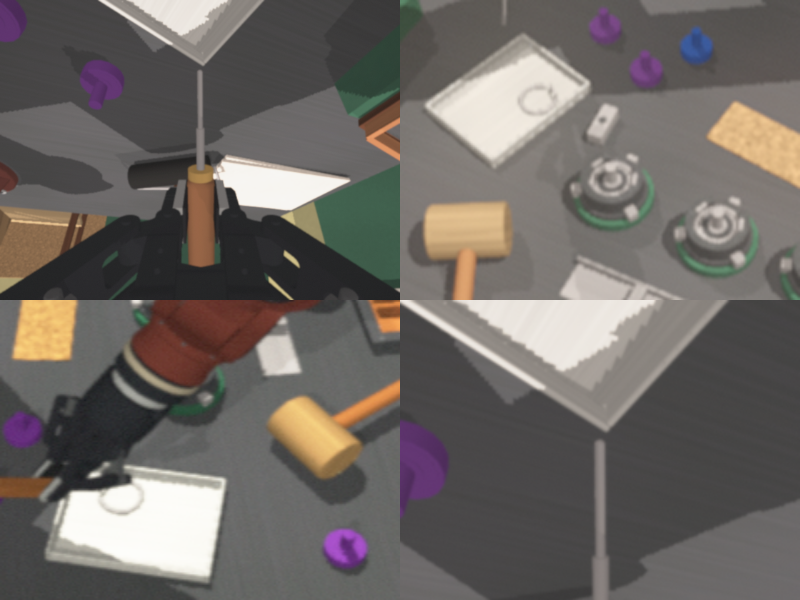

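Ring 1 lies in the tray. The pick now goes to wheel 3: level, travel, then turn round to bring the wrist joint within range.

drive_tool:
  commands:
    - [[-1,0,0,0,0,0.12,0],[-1,0,0,0,0,0.12,0],[-1,0,0,0,0,0.12,0],[-1,0,0,0,0,0.12,0],[-1,0,0,-10,0,0.12,0],[-1,0,0,-10,0,0.1,0],[-1,0,0,-20,0,0,0],[-1,21,-38,0,0,0,0],[-1,21,-38,0,0,0,0],[-1,21,-38,0,0,0,0],[-1,21,-38,0,0,0,0],[-1,21,-38,0,0,0,0],[-1,21,-38,0,0,0,0],[-1,21,-38,0,0,0,0],[-1,21,-38,0,0,0,0],[-1,21,-38,0,0,0,0],[-1,21,-38,0,0,0,0],[-1,21,-38,0,0,0,0],[-1,21,-38,0,0,0,0],[-1,21,-38,0,0,0,0]]

```text
clock: 15.65
position: [0.5051, 0.1502, 0.1984]
tcp_rot: [0.984, 0.176, -0.0, 0.0]
force: [0.7, -0.5, -0.5]
gripper_width: 0.0153
grip_force: 83.3
```

drive_tool:
  commands:
    - [[-1,0,0,0,0,0,-0.12],[-1,0,0,0,0,0,-0.12],[-1,0,0,0,0,0,-0.12],[-1,0,0,0,0,0,-0.12],[-1,0,0,0,0,0,-0.12],[-1,0,0,0,0,0,-0.12],[-1,0,0,0,0,0,-0.12],[-1,0,0,0,0,0,-0.12],[-1,0,0,0,0,0,-0.12],[-1,0,0,0,0,0,-0.12],[-1,0,0,0,0,0,-0.12],[-1,0,0,0,0,0,-0.12],[-1,0,0,0,0,0,-0.12],[-1,0,0,0,0,0,-0.12],[-1,0,0,0,0,0,-0.12],[-1,0,0,0,0,0,-0.12],[-1,0,0,0,0,0,-0.12],[-1,0,0,0,0,0,-0.12],[-1,0,0,0,0,0,-0.12],[-1,0,0,0,0,0,-0.12]]

```text
clock: 17.32
position: [0.5052, 0.148, 0.1982]
tcp_rot: [0.19, 0.982, -0.0, -0.001]
force: [0.3, -0.1, -1.5]
gripper_width: 0.0159
grip_force: 83.3
```

drive_tool:
  commands:
    - [[-1,0,0,0,0,0,-0.12],[-1,0,0,0,0,0,-0.12],[-1,0,0,0,0,0,-0.12],[-1,0,0,0,0,0,-0.12],[-1,0,0,0,0,0,-0.12],[-1,0,0,0,0,0,-0.12],[-1,0,0,0,0,0,-0.12],[-1,0,0,0,0,0,-0.12],[-1,0,0,0,0,0,-0.12],[-1,0,0,0,0,0,-0.12],[-1,0,0,0,0,0,-0.12],[-1,0,0,0,0,0,-0.12],[-1,0,0,0,0,0,-0.12],[-1,0,0,0,0,0,-0.12],[-1,0,0,0,0,0,-0.12],[-1,0,0,0,0,0,-0.12],[-1,0,0,0,0,0,-0.12],[-1,0,0,0,0,0,-0.12],[-1,0,0,0,0,0,-0.12],[-1,0,0,0,0,0,-0.12]]

```text
clock: 18.98
position: [0.5052, 0.1479, 0.1982]
tcp_rot: [0.846, -0.533, -0.0, 0.0]
force: [0.0, 0.0, -0.4]
gripper_width: 0.0158
grip_force: 83.3
```

```bash
python3 - <<'E'
from h import *
err((.506,.168,.12))
E
```

```text
pos [0.5052 0.1479 0.1982] yaw -64.39 tilt [-1.2e-03 -1.0e-04 -1.0e+00] tool delta mm [-17.7  -9.5  78.2] F [ 0.   0.  -0.4] w 0.0158 t 19.0 j [ 0.04 -0.12 -0.19  1.51 -0.   -1.98]
```

drive_tool:
  commands:
    - [[-1,0,0,0,0,0,-0.12],[-1,0,0,0,0,0,-0.12],[-1,0,0,0,0,0,-0.12],[-1,0,0,0,0,0,-0.12],[-1,0,0,0,0,0,-0.12],[-1,0,0,0,0,0,-0.12],[-1,0,0,0,0,0,-0.12],[-1,0,0,0,0,0,-0.12],[-1,0,-20,20,0,0,0],[-1,0,0,30,0,0,0],[-1,0,0,28,0,0,0],[-1,0,0,0,0,0,0],[-1,0,0,0,0,0,0]]

```text
clock: 20.07
position: [0.5074, 0.1675, 0.1195]
tcp_rot: [0.996, -0.085, -0.002, 0.0]
force: [0.5, -0.1, -0.2]
gripper_width: 0.0159
grip_force: 83.3
```

```bash
python3 - <<'E'
from h import *
err((.506,.168,.12))
f=shot('wrist','w7.png'); print(proj(f,(.5988,.1384,.072)).round(0),proj(f,(.5988,.1384,.0445)).round(0))
for u in range(-60,0,15):  # annulus test
    pass
np.save('w7.npy',f['img'])
# unroll annulus around predicted centre at z=.047: brightness by azimuth
g=cv2.cvtColor(f['img'],cv2.COLOR_RGB2GRAY)
for r in (24,):
  for z in (.0535,):
    print([ (az,int(g[int(round(q[1])),int(round(q[0]))])) for az in range(100,260,5) for q in [proj(f,(.5988+r/1e3*np.cos(np.radians(az)),.1384+r/1e3*np.sin(np.radians(az)),z))] if 0<=q[1]<420])
cv2.imwrite('pics/w7z.png',cv2.resize(f['img'][0:210,190:470],None,fx=2.85,fy=2.85,interpolation=cv2.INTER_CUBIC)[:598,:,::-1])
E
```

```text
pos [0.5074 0.1675 0.1195] yaw -9.74 tilt [-3.8e-03 -3.0e-04 -1.0e+00] tool delta mm [-1.5 -0.3 -0.5] F [ 0.5 -0.1 -0.2] w 0.0159 t 20.1 j [ 0.07 -0.08 -0.29  1.36 -0.   -2.9 ]
[306.  67.] [303.  71.]
[(100, 102), (105, 107), (110, 107), (115, 112), (120, 107), (125, 118), (130, 198), (135, 210), (140, 138), (145, 113), (150, 118), (155, 130), (160, 129), (165, 130), (170, 141), (175, 120), (180, 87), (185, 112), (190, 158), (195, 204), (200, 184), (205, 153), (210, 133), (215, 181), (220, 201), (225, 212), (230, 215), (235, 215), (240, 214), (245, 134), (250, 107), (255, 119)]
```

drive_tool:
  commands:
    - [[-1,0,-6,20,0,0,0],[-1,0,0,20,0,0,0],[-1,0,0,0,0,0,0],[-1,0,0,0,0,0,0],[-1,0,0,0,0,0,0]]

```text
clock: 20.53
position: [0.511, 0.1733, 0.0831]
tcp_rot: [0.996, -0.085, 0.001, -0.0]
force: [0.3, -0.3, -0.5]
gripper_width: 0.0162
grip_force: 83.3
```

```bash
python3 - <<'E'
from h import *
err((.506,.168,.12))
f=shot('wrist','w8.png'); print(proj(f,(.5988,.1384,.072)).round(0),proj(f,(.5988,.1384,.0445)).round(0))
cv2.imwrite('pics/w8z.png',cv2.resize(f['img'][0:200,220:420],None,fx=3,fy=3,interpolation=cv2.INTER_CUBIC)[:,:,::-1])
E
```

```text
pos [0.511  0.1733 0.0831] yaw -9.77 tilt [ 2.4e-03  2.0e-04 -1.0e+00] tool delta mm [ -3.9   6.  -36.9] F [ 0.3 -0.3 -0.5] w 0.0162 t 20.5 j [ 0.08 -0.06 -0.34  1.29  0.   -2.89]
[326.  65.] [319.  71.]
```

View pics/w8z.png

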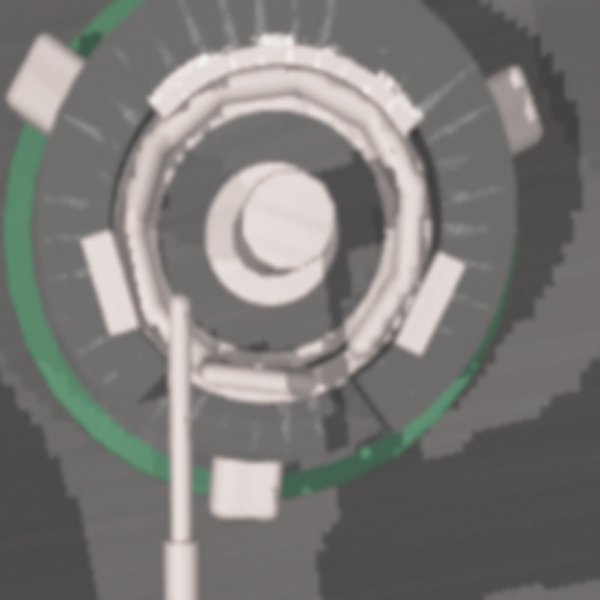

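Wheel 3: axle top at (288,219), bar from (200,375) to about (300,385), far lip symmetric about (285,75). I'll solve its centre and heading from these.

```bash
python3 - <<'E'
from h import *
f=shot('wrist')
P=lambda u,v,z: onz(f,u/3+220,v/3,z)
print('axle top',P(289,219,.072).round(4),'race',P(270,235,.0415).round(4))
l,r=P(108,283,.05),P(432,303,.05);d=l-r;phi=np.degrees(np.arctan2(d[1],d[0]))-90;print('lips',l.round(4),r.round(4),np.linalg.norm(d).round(4),'phi',phi)
e=P(153,103,.05)-P(418,120,.05);print('phi far',np.degrees(np.arctan2(e[1],e[0]))-90)
e1,e2,e3=P(200,377,.0535),P(290,385,.0535),P(322,380,.0535);print('ear ends',e1.round(4),e2.round(4),e3.round(4))
# same for wheel1 (w6: pose gone) 
C=np.array([P(289,219,.072)[:2],P(270,235,.0415)[:2]]).mean(0)
print('C',C.round(4))
T=np.array(f['mount']);dd=T[:3,:3]@np.linalg.inv(f['K'])@np.array([180/3+220,300/3,1]);o=T[:3,3];print('tip tool',(o+dd*(-.007-o[2])/dd[2]).round(4))
err((.5,.2,.1))
E
```

```text
axle top [0.5964 0.1432 0.072 ] race [0.5964 0.1434 0.0415]
lips [0.5931 0.1722 0.05  ] [0.5806 0.1186 0.05  ] 0.0551 phi -13.103998045348916
phi far -13.076404314093807
ear ends [0.5754 0.1595 0.0535] [0.5715 0.1446 0.0535] [0.5714 0.1391 0.0535]
C [0.5964 0.1433]
tip tool [ 0.0778 -0.0006 -0.007 ]
pos [0.5111 0.1733 0.083 ] yaw -9.77 tilt [ 2.8e-03  3.0e-04 -1.0e+00] tool delta mm [-15.4 -24.5 -17.1] F [ 0.4 -0.5  0.1] w 0.016 t 20.6 j [ 0.08 -0.06 -0.34  1.29  0.   -2.89]
```

drive_tool:
  commands:
    - [[-1,0,0,0,0,0,0.115],[-1,0,0,0,0,0,0.115],[-1,0,0,0,0,0,0.115],[-1,0,0,0,0,0,0.115],[-1,-23,-14.5,0,0,0,0],[-1,0,0,20,0,0,0],[-1,0,0,22,0,0,0],[-1,0,0,0,0,0,0],[-1,0,0,0,0,0,0],[-1,0,0,0,0,0,0],[-1,0,0,0,0,0,0]]

```text
clock: 21.55
position: [0.5009, 0.1985, 0.0406]
tcp_rot: [0.951, -0.31, 0.001, -0.001]
force: [0.5, 1.0, -0.5]
gripper_width: 0.0158
grip_force: 83.3
```

```bash
python3 - <<'E'
from h import *
err((.5295,.1779,.0402))
f=shot('wrist','w9.png'); 
C=np.array([.5964,.1433]);X=np.array([.974,-.2267]);Y=np.array([.2267,.974])
for y in (-8,0,8): print('ear',y,proj(f,(*(C-.024*X+y*1e-3*Y),.0535)).round(0))
g=cv2.cvtColor(f['img'],cv2.COLOR_RGB2GRAY)
print(g[20:110:3,240:330:3])
E
```

```text
pos [0.5009 0.1985 0.0406] yaw -36.14 tilt [ 2.2e-03  4.0e-04 -1.0e+00] tool delta mm [35.2 -0.2  0.5] F [ 0.5  1.  -0.5] w 0.0158 t 21.6 j [ 0.13 -0.03 -0.39  1.21  0.   -2.38]
ear -8 [295.  62.]
ear 0 [275.  72.]
ear 8 [255.  81.]
[[134 130 126 123 119 117 112 110 105 187 227 228 227 214 117 118 116 116
  116 110 105 206 182 211 223 187 142 206 225 226]
 [134 131 127 123 120 116 113 109 124 225 227 227 228 176 119 116 116 117
  114 113 113 218 183 214 224 191 134 174 224 226]
 [139 132 128 125 120 117 113 113 197 227 227 227 225 138 117 116 116 115
  109 107 123 214 185 217 224 201 134 136 210 204]
 [209 163 130 125 121 117 152 216 227 227 227 227 200 117 116 115 115 114
  115 107 155 209 190 218 223 194 142 153 114 115]
 [224 229 212 205 199 206 226 228 227 228 228 224 136 116 115 114 114 115
  116 113 189 203 193 220 220 166 144 122 114 114]
 [230 229 226 227 227 227 227 227 228 228 227 152 115 116 114 113 115 115
  115 127 210 191 199 221 220 162 137 119 134 117]
 [229 226 227 228 228 228 227 228 228 224 155 116 116 115 114 116 117 116
  113 175 215 192 201 226 212 153 163 149 1
[... 2183 characters left out ...]
114 115 130 107  82  98
  119 142 121 116 117 117 115 118 117 116 119 119]
 [ 79  94 129 114 113 128 136 113 114 124 152 116 114 115 108  82  82  84
  111 120 141 117 117 116 115 115 116 115 118 120]
 [ 83 138 126 114 114 119 125 113 115 116 141 117 122 153 111  83  82  82
  109 116 127 121 116 113 116 119 118 114 117 129]
 [ 82 118 122 116 117 120 126 108 113 117 141 128 165 221 177  86  81 101
  117 117 117 128 113 110 117 118 118 115 127 132]
 [ 89 142 120 118 119 125 134 108 110 117 134 132 169 224 184 109  81  87
  116 115 114 116 101  82 105 118 120 129 131 132]
 [114 130 116 117 117 118 117 111 107 108 119 122 166 225 185  86  83 107
  114 115 158 175  88  82  82 112 111 131 132 132]]
```

Bar streak is (249,80)–(293,63), matching the prediction, and the pick column at 279 lies within the opening. I'll go in.

drive_tool:
  commands:
    - [[-1,5,0,0,0,0,0],[-1,5,0,0,0,0,0],[-1,5,0,0,0,0,0],[-1,5,0,0,0,0,0],[-1,0,0,0,0,0,0],[-1,0,0,0,0,0,0]]

```text
clock: 22.1
position: [0.5162, 0.1865, 0.0387]
tcp_rot: [0.951, -0.31, -0.0, -0.0]
force: [-0.2, 0.9, -1.0]
gripper_width: 0.016
grip_force: 83.3
```

```bash
python3 - <<'E'
from h import *
err((.5295,.1779,.0402))
f=shot('wrist','w10.png'); 
g=cv2.cvtColor(f['img'],cv2.COLOR_RGB2GRAY)
C=np.array([.5964,.1433]);X=np.array([.974,-.2267]);Y=np.array([.2267,.974])
for y in (-8,0,8): print('ear',y,proj(f,(*(C-.024*X+y*1e-3*Y),.0535)).round(0))
print('axle base',proj(f,(*C,.0415)),proj(f,(*(C-.007*Y),.0415)))
print(g[95:150:3,252:318:3])
E
```

```text
pos [0.5162 0.1865 0.0387] yaw -36.15 tilt [-2.e-04  1.e-04 -1.e+00] tool delta mm [15.8 -0.9 -1.5] F [-0.2  0.9 -1. ] w 0.016 t 22.1 j [ 0.11  0.01 -0.35  1.21  0.   -2.4 ]
ear -8 [293. 118.]
ear 0 [273. 126.]
ear 8 [254. 135.]
axle base [249.45763713  66.60386308] [265.76339094  59.0090687 ]
[[220 220 215 186 123 110 110 108 109 108  82  77  98 134 204 204 153 161
  193 175 166  98]
 [139 127 116 112 110 111 108 107 115 144 111  77  86 200 217 183  95 177
  185 197 163  98]
 [111 114 112 110 111 108 103 101 155 213 169  82 181 216 177 100 124 154
  178 204  99 108]
 [114 111 110 110 103 108 106 102 158 218 175 113 198 173 106  69 130 133
  177 177  98 109]
 [112 110 110 108 108 107 103 101 157 217 178 147 152 133  70 122 132 173
  204 157  99 108]
 [110 110 110 109 111 103  83 100 153 217 180 147 137  77 128 144 131 135
  190 112  98  93]
 [110 110 110 111  99  74  71 102 127 203 170 136 107 114 140 151 140 190
  144  83  99 100]
 [110 110 108  97  80 101 124 130 121 138 127 117 148 149 143 165 206 163
   96  99  99 100]
 [168 175 131 127 129 130 133 131 121 142 168 191 207 205 168
[... 262 characters left out ...]
1 199 154 137 108 107 111 125
  126 112 110 109]
 [184 202 214 219 219 215 205 189 177 213 180 157  98 125 109 108 109 115
  136 117 110 108]
 [218 220 217 209 194 192 199 204 190 217 183  79  77 107 113 110 110 113
  112 120 111 110]
 [213 200 192 208 217 206 180 145 149 218 182  79  99 112 123 114 112 111
  110 112 121 105]
 [156 181 171 151 128 125 106 109 144 218 183  79  85 111 119 129 110 109
   89  99 102  81]
 [109 109 108 108 109 119 110 108 144 218 184  91  78 100 110 137 109  88
   77  76  76  78]
 [110 110 110 107 103 115 111 105 145 219 185  86  77  97 110 111  83  77
   75  76  79  79]
 [112 112 111 112 103 107 126 113 145 219 181  81  88 111  99  79  77  76
   77  77  79  85]]
```

Tip is under the ear (the bar occludes the pick at rows 116–128, the tip shows beyond). Push 15 more and lift.

drive_tool:
  commands:
    - [[-1,5,0,0,0,0,0],[-1,5,0,0,0,0,0],[-1,5,0,0,0,0,0],[-1,0,0,0,0,0,0],[-1,0,0,-2,0,0,0],[-1,0,0,-2,0,0,0],[-1,0,0,-2,0,0,0],[-1,0,0,-2,0,0,0],[-1,0,0,-2,0,0,0],[-1,0,0,-2,0,0,0],[-1,0,0,-4,0,0,0],[-1,0,0,-4,0,0,0],[-1,0,0,-4,0,0,0],[-1,0,0,-6,0,0,0],[-1,0,0,-10,0,0,0],[-1,0,0,-12,0,0,0],[-1,0,0,-12,0,0,0],[-1,0,0,-12,0,0,0],[-1,0,0,-12,0,0,0],[-1,0,0,0,0,0,0]]

```text
clock: 23.82
position: [0.5297, 0.1781, 0.1304]
tcp_rot: [0.951, -0.31, 0.002, -0.001]
force: [1.1, -0.6, -0.5]
gripper_width: 0.0156
grip_force: 83.3
```

```bash
python3 - <<'E'
from h import *
err((.5295,.1779,.0402))
f=shot('wrist','w11.png'); 
g=cv2.cvtColor(f['img'],cv2.COLOR_RGB2GRAY)
print(g[70:190:6,232:328:4])
b=shot('scene','s11.png');gb=cv2.cvtColor(b['img'],cv2.COLOR_RGB2GRAY)
t=np.array([.5295+.078*.808,.1779-.078*.589,.134]);q=proj(b,t).round(0).astype(int);print(q);print(gb[q[1]-6:q[1]+30:2,q[0]-24:q[0]+26:2])
E
```

```text
pos [0.5297 0.1781 0.1304] yaw -36.12 tilt [ 4.4e-03  5.0e-04 -1.0e+00] tool delta mm [-0.4  0.5 90.2] F [ 1.1 -0.6 -0.5] w 0.0156 t 23.8 j [ 0.09 -0.02 -0.21  1.37  0.   -2.42]
[[120 176 215 206 198 189 133 121 112 102 119 179 188 194 140 102 104 106
  103 103  97  73  82  83]
 [203 215 151 125 191 213 183 149 135 146 176 209 174  98 155 192 106 105
  109  75  72  73  76  82]
 [208 157 160 209 123 105 103 106 106 104 104  76  77 135 139 138 189  78
   73  74  75  98  98  79]
 [139 150 193 107 103 105 106 113 131 102  75  75  74  74  94 140 124 125
   72  72  72  72  73  73]
 [125 209 105 103 105 143 213 209 198 142 143 129  73  72  72 152 144 124
  125 143 121  71  71  71]
 [148 154  95  97 115 192 211 211 211 210 144 150 186  84 102 106 186 106
  124 144 122  74  72  73]
 [178 133  96  95 161 192 191 200 191 194 186 152 203 108 105 104 188  88
  124 143 128  76  94 124]
 [128 160  98  94 118 185 200 199 197 186 154 166 153 106 104 104 188 103
  127 144 122 151 115 150]
 [ 94 191 102  98 100 162 173 157 176 191 199 204 204 147 107 148 174 196
  213 212 132 133 152 166]
 [133  90 193
[... 2299 characters left out ...]
15 123 153 162 184 185 175 145 111 119
  114 110 111 111 110 110 106]
 [ 85  84  85  92 107 101  92 129 144 128 135 183 182 173 174 176 143 110
  108 111 109 110 111 110 102]
 [ 83  85  87  95 109 114 120 132 121 106 118 152 168 147 134 170 161 109
  107 108 111 111 111 108  85]
 [104 127 122 103 108 119 159 114  79 119 121 112 130 151 116 148 135 115
  123 110 112 110 110 102  77]
 [123 148 142 101 108 129 183 143  83 128 130 115 136 175 122 137 135 171
  168 109 117 110 110  86  77]
 [126 142 137  91 107 120 186 181 115 142 178 152 163 168 111 139 137 185
  143 107 118 112 110  91  77]
 [100 111 100  71  97 108 140 180 147 111 138 159 146 114 106 153 130 170
  124 107 110 119 109  84  76]]
```

Ring hangs from the pick. I'll raise, turn to point at -y, and check the tray before travelling.

drive_tool:
  commands:
    - [[-1,0,0,-10,0,0,0],[-1,0,0,-10,0,0,0.04],[-1,0,0,0,0,0,0.08],[-1,0,0,0,0,0,0.1],[-1,0,0,0,0,0,0.1],[-1,0,0,0,0,0,0.1],[-1,0,0,0,0,0,0.1],[-1,0,0,0,0,0,0.1],[-1,0,0,0,0,0,0.1],[-1,0,0,0,0,0,0.1],[-1,0,0,0,0,0,0.08],[-1,0,0,0,0,0,0.04],[-1,0,0,0,0,0,0]]

```text
clock: 25.0
position: [0.5277, 0.1779, 0.1466]
tcp_rot: [-0.707, 0.708, 0.0, -0.0]
force: [-0.2, -0.5, 0.0]
gripper_width: 0.016
grip_force: 83.3
```

```bash
cat >> h.py <<'E'
def tray():
    for nm in ('scene','side'):
        g=shot(nm);h=cv2.cvtColor(g['img'],cv2.COLOR_RGB2HSV);m=cv2.inRange(h,np.array((0,0,150)),np.array((180,40,255)))
        m=cv2.morphologyEx(m,cv2.MORPH_CLOSE,np.ones((5,5)))
        for c in cv2.findContours(m,0,2)[0]:
            if cv2.contourArea(c)>1000:
                q=cv2.boxPoints(cv2.minAreaRect(c));P=np.array([onz(g,*p,.012)[:2] for p in q])
                if abs(P.mean(0)-(.52,-.35)).max()<.13: print(nm,'tray',P.mean(0).round(4),P.round(3).tolist())
def ringpx(g,t,rad=22):
    # bright px count near the tip's image point
    q=proj(g,t).round(0).astype(int);G=cv2.cvtColor(g['img'],cv2.COLOR_RGB2GRAY)
    return q
E
python3 - <<'E'
from h import *
tray(); err((.518,-.298,.15))
E
```

```text
scene tray [ 0.5147 -0.3555] [[0.581, -0.453], [0.37, -0.401], [0.456, -0.255], [0.651, -0.314]]
side tray [ 0.5182 -0.3523] [[0.413, -0.399], [0.443, -0.252], [0.63, -0.309], [0.586, -0.449]]
pos [0.5278 0.1779 0.1467] yaw -89.88 tilt [-6.e-04  0.e+00 -1.e+00] tool delta mm [475.9  10.8  -3.4] F [-0.7  0.1 -0.7] w 0.016 t 25.1 j [ 0.09 -0.03 -0.19  1.41  0.   -1.48]
```

drive_tool:
  commands:
    - [[-1,10,0,0,0,0,0],[-1,18,0,0,0,0,0],[-1,25,1,0,0,0,0],[-1,28,1,0,0,0,0],[-1,28,1,0,0,0,0],[-1,28,1,0,0,0,0],[-1,28,1,0,0,0,0],[-1,28,1,0,0,0,0],[-1,28,1,0,0,0,0],[-1,28,1,0,0,0,0],[-1,28,1,0,0,0,0],[-1,28,1,0,0,0,0],[-1,28,1,0,0,0,0],[-1,28,0,0,0,0,0],[-1,28,0,0,0,0,0],[-1,28,0,0,0,0,0],[-1,25,0,0,0,0,0],[-1,18,0,0,0,0,0],[-1,12,0,5,0,0,0],[-1,6,0,5,0,0,0]]

```text
clock: 26.77
position: [0.5168, -0.302, 0.1364]
tcp_rot: [-0.707, 0.707, -0.0, -0.0]
force: [0.5, -0.1, -0.8]
gripper_width: 0.0162
grip_force: 83.3
```

drive_tool:
  commands:
    - [[-1,0,0,10,0,0,0],[-1,0,0,10,0,0,0],[-1,0,0,0,0,0,0],[-1,0,0,0,0,0,0]]

```text
clock: 27.1
position: [0.5168, -0.2985, 0.1155]
tcp_rot: [0.708, -0.706, -0.001, -0.0]
force: [-0.1, -0.3, -1.3]
gripper_width: 0.0159
grip_force: 83.3
```

```bash
python3 - <<'E'
from h import *
err((.518,-.298,.115))
f=shot('wrist','w12.png');G=cv2.cvtColor(f['img'],cv2.COLOR_RGB2GRAY);print(G[80:190:6,220:340:5])
E
```

```text
pos [ 0.5168 -0.2985  0.1155] yaw -89.9 tilt [-0.0016  0.0017 -1.    ] tool delta mm [-0.5 -1.2  0.5] F [-0.1 -0.3 -1.3] w 0.0159 t 27.1 j [-0.74  0.11 -0.11  1.36  0.   -2.32]
[[123 125 127 127 126 126 178 126 127 127 128 128 129 129 128 127 127 128
  129 131 190 191 189 191]
 [125 125 127 126 125 127 150 128 127 127 126 126 127 126 126 127 130 129
  126 179 188 189 190 192]
 [177 161 125 126 126 128 128 126 126 127 128 127 127 125 155 147 126 111
   83  75  89 181 188 187]
 [189 180 126 127 125 124 126 127 127 128 128 125 108 128 169 167  82  71
   68  64  86 100 186 190]
 [185 187 143 129 128 124 125 126 125 124 126 111 103 125  93  87  79 146
  187 168  99 100 181 184]
 [187 188 157 125 124 125 129 130 127 122 124 120 103  86  84  98 188 190
  190  95 103 109 186 186]
 [191 189 188 125 125 125 125 125 124 125 127 115 103  94 132 187 184 187
  162 100  99 184 187 187]
 [185 184 189 191 187 125 126 125 124 125 103 100 102 181 191 190 185 183
   91 105 107 187 189 186]
 [190 191 191 189 186 148 127 127 126 104 103  88  98 186 187 186 187 188
  103  85 179 182 183 183]
 [190 187 185 
[... 296 characters left out ...]
94 194 194 194 195 115  92  95  84 122 125 102 150 148 153 156 157
  142 152 124 189 190 189]
 [192 187 185 190 195 193  92  92  88 125 123 122 101 183 189 188 188 187
  180 169 142 143 188 186]
 [190 191 193 195 193 124  83  83  99  98  97 104 102 189 193 190 192 191
  187 187 176 140 154 189]
 [190 191 192 191 191 141  72  74  75  95 104 129 102 191 195 191 193 193
  191 190 191 143 147 186]
 [192 192 193 193 190 190  77  75  71  72  87 130 102 182 186 189 193 195
  193 190 191 176 144 187]
 [195 197 196 192 176 175 183 123 123 117 101  90 101 104 192 194 191 185
  187 190 192 122 147 189]
 [195 194 185 177 194 181 188 124 122 110 101  87 102 106 195 192 190 191
  192 190 119 139 129 189]]
```

Ring still on the pick over the tray. Dip and draw back.

drive_tool:
  commands:
    - [[-1,0,0,0,0,-0.1,0],[-1,0,0,0,0,-0.12,0],[-1,0,0,0,0,-0.12,0],[-1,0,0,0,0,-0.12,0],[-1,0,0,0,0,-0.12,0],[-1,0,0,0,0,-0.12,0],[-1,0,0,0,0,0,0],[-1,-5,0,0,0,0,0],[-1,-8,0,0,0,0,0],[-1,-10,0,0,0,0,0],[-1,-10,0,0,0,0,0],[-1,-10,0,0,0,0,0],[-1,-10,0,0,0,0,0],[-1,-10,0,0,0,0,0],[-1,0,0,0,0,0,0],[-1,0,0,0,0,0,0]]

```text
clock: 28.48
position: [0.5174, -0.2514, 0.158]
tcp_rot: [0.665, -0.664, -0.241, -0.241]
force: [0.7, -0.4, -1.3]
gripper_width: 0.0158
grip_force: 83.3
```

```bash
python3 - <<'E'
from h import *
err((.518,-.298,.115))
for n in ('scene','wrist'):
    g=shot(n,n+'13.png');G=cv2.cvtColor(g['img'],cv2.COLOR_RGB2GRAY)
    q=proj(g,(.52,-.35,.006)).round(0).astype(int);print(n,q)
    if n=='scene': print(G[q[1]-24:q[1]+26:2,q[0]-30:q[0]+32:3])
    else: print(G[max(0,q[1]-50):q[1]+50:5,q[0]-60:q[0]+60:5])
E
```

```text
pos [ 0.5174 -0.2514  0.158 ] yaw -89.88 tilt [-2.000e-04  6.400e-01 -7.684e-01] tool delta mm [63.3 -0.5  3.2] F [ 0.7 -0.4 -1.3] w 0.0158 t 28.5 j [-0.9   0.63  0.43  1.95  0.41 -2.6 ]
scene [176 180]
[[121 120 120 122 121 121 121 175 203 186 200 160 174 167 147  87  69 128
  141  90  92]
 [121 122 121 122 122 122 173 204 181 213 212 174 166 174 173 147 116 137
   95  91  91]
 [121 119 110 121 122 148 205 183 208 216 227 179 178 177 177 173 152 148
  131  91  91]
 [120 105  90  99 132 177 184 207 218 231 233 187 177 177 178 175 175 153
  155 124  91]
 [ 96  92  91 127 164 157 208 218 231 233 232 190 178 177 175 175 178 173
  147 154 122]
 [ 89 106 108 202 149 178 219 229 234 232 228 186 176 174 176 175 176 176
  172 146 157]
 [ 89 117 154 184 160 162 224 235 233 219 196 184 155 178 175 176 175 175
  175 163 146]
 [ 91 144 151 197 195 173 199 235 219 198 221 219 199 178 177 174 174 175
  174 174 169]
 [141 140 160 212 223 181 182 227 201 224 229 228 218 195 196 190 198 206
  207 209 222]
 [143 147 156 172 204 183 183 224 202 231 228 228 209 171 191 196 195 221
  228 228 229]
 [145 1
[... 838 characters left out ...]
2 234 232 217 178 172 118 118
  123 127 125]
 [127 207 228 232 232 233 233 232 233 232 233 233 223 183 159 120 118 128
  128 125 126]
 [109 139 211 232 231 233 233 232 233 233 234 219 186 180 123 119 123 126
  128 129 126]
 [123 105 152 225 232 232 231 232 233 233 228 187 169 129 117 122 128 127
  126 125 127]
 [125 120 112 172 227 231 231 232 233 228 196 180 139 118 122 127 127 127
  128 126 126]
 [125 126 120 123 184 233 232 233 230 207 178 144 119 120 125 126 126 126
  126 126 125]]
wrist [ 275 -105]
[[153 153 153 ... 236 145 236]
 [154 152 152 ... 148 142 224]
 [160 163 152 ... 174 134 203]
 ...
 [ 38  37  45 ...  38  37  37]
 [ 37  38  38 ...  37  38  36]
 [ 38  36  38 ...  37  36  36]]
```

Two ring outlines are in the tray. Now the pick goes back to the pad.

drive_tool:
  commands:
    - [[-1,0,0,0,0,0.12,0],[-1,0,0,0,0,0.12,0],[-1,0,0,0,0,0.12,0],[-1,0,0,0,0,0.12,0],[-1,0,0,0,0,0.12,0],[-1,0,0,0,0,0.1,0],[-1,-30,9,0,0,0,0],[-1,-30,9,0,0,0,0],[-1,-30,9,0,0,0,0],[-1,-30,9,0,0,0,0],[-1,-30,9,0,0,0,0],[-1,-30,9,0,0,0,0],[-1,-30,9,0,0,0,0],[-1,-30,8,0,0,0,0],[-1,-31,8,0,0,0,0],[-1,0,0,30,0,0,0.113],[-1,0,0,30,0,0,0],[-1,0,0,30,0,0,0],[-1,0,0,0,0,0,0],[-1,0,0,0,0,0,0]]

```text
clock: 30.25
position: [0.4367, 0.019, 0.065]
tcp_rot: [-0.666, 0.746, 0.0, -0.002]
force: [0.4, 0.6, 0.8]
gripper_width: 0.0158
grip_force: 83.3
```

```bash
python3 - <<'E'
from h import *
err((.438,.0197,.005))
E
```

```text
pos [0.4367 0.019  0.065 ] yaw -96.47 tilt [-0.0038 -0.0032 -1.    ] tool delta mm [-1.1 -1.4 60. ] F [0.4 0.6 0.8] w 0.0158 t 30.2 j [-0.25 -0.38 -0.65  1.3  -0.   -1.71]
```

drive_tool:
  commands:
    - [[-1,0,0,20,0,0,0],[-1,0,0,20,0,0,0],[-1,0,0,12,0,0,0],[-1,0,0,5,0,0,0],[-1,0,0,2,0,0,0],[-1,0,0,0,0,0,0],[-0.2,0,0,0,0,0,0],[0,0,0,0,0,0,0],[0,0,0,0,0,0,0],[0,0,0,0,0,0,0],[0,0,0,-10,0,0,0],[0,0,0,-30,0,0,0],[0,0,0,-40,0,0,0],[0,0,0,-40,0,0,0],[0,0,0,0,0,0,0],[0,0,0,0,0,0,0]]

```text
clock: 31.58
position: [0.4399, 0.0187, 0.1305]
tcp_rot: [-0.666, 0.746, -0.004, 0.0]
force: [-0.9, 0.2, -1.1]
gripper_width: 0.043
grip_force: 0.0
```

```bash
python3 - <<'E'
from h import *
err((.438,.0197,.005))
for n in ('wrist','side'):
    f=shot(n,'p14'+n+'.png')
    for o in pickpose(f):
        if abs(o[1]-(.44,.03)).max()<.1: print(n,o)
for n in ('scene','side'):
    f=shot(n)
    print(n,[proj(f,(x,y,.072)).round(1).tolist() for x,y in ((.598,-.1463),(.6027,0),(.5964,.1433))])
E
```

```text
pos [0.4399 0.0187 0.1305] yaw -96.44 tilt [ 0.0052 -0.0055 -1.    ] tool delta mm [ -1.4   2.7 125.5] F [-0.9  0.2 -1.1] w 0.043 t 31.6 j [-0.25 -0.41 -0.55  1.42 -0.   -1.71]
wrist (array([283., 236.]), array([0.4418, 0.051 ]), array([98., 26.]), np.float64(83.7))
side (array([235., 219.]), array([0.4468, 0.0559]), array([86., 19.]), np.float64(-95.1))
scene [[225.5, 212.1], [278.1, 234.6], [334.7, 254.3]]
side [[299.9, 258.4], [293.8, 214.2], [284.8, 176.9]]
```

Pick is back on the pad. Now the bearings: over wheel 1 first, checking the axle centring by wrist camera.

drive_tool:
  commands:
    - [[0,0,0,0,0,0,-0.113],[0,28,-26,0,0,0,0],[0,28,-26,0,0,0,0],[0,28,-26,0,0,0,0],[0,28,-26,0,0,0,0],[0,28,-27,0,0,0,0],[0,25,-27,0,0,0,0],[0,0,0,0,0,0,0],[0,0,0,0,0,0,0],[0,0,0,0,0,0,0]]

```text
clock: 32.62
position: [0.5951, -0.1451, 0.1263]
tcp_rot: [0.707, -0.707, 0.0, 0.002]
force: [0.7, 0.3, 0.6]
gripper_width: 0.0429
grip_force: 0.0
```

```bash
cat >> h.py <<'E'
def axle(fn,c):
    f=shot('wrist',fn);g=cv2.cvtColor(f['img'],cv2.COLOR_RGB2GRAY)
    q=proj(f,(*c,.072));r=np.linalg.norm(proj(f,(c[0],c[1]+.007,.072))-q)
    h=int(4*r);x0,y0=int(q[0])-h,int(q[1])-h;sub=g[max(0,y0):y0+2*h,max(0,x0):x0+2*h]
    cs=cv2.HoughCircles(cv2.resize(sub,None,fx=4,fy=4,interpolation=cv2.INTER_CUBIC),cv2.HOUGH_GRADIENT_ALT,1.5,8,param1=200,param2=.6,minRadius=int(3*r),maxRadius=int(5.2*r))
    print('pred',q.round(1),'r',r.round(1))
    if cs is not None:
        for u,v,rr in cs[0][:5]:
            u,v=u/4+max(0,x0),v/4+max(0,y0);print('circle',round(u,1),round(v,1),round(rr/4,1),onz(f,u,v,.072).round(4))
    return f,g
E
python3 - <<'E'
from h import *
err((.598,-.1463,.05))
axle('a1.png',(.598,-.1463))
E
```

```text
pos [ 0.5951 -0.1451  0.1263] yaw -89.97 tilt [-0.0026 -0.0027 -1.    ] tool delta mm [ 1.  -3.  76.3] F [0.7 0.3 0.6] w 0.0429 t 32.6 j [-0.45  0.15 -0.04  1.38 -0.   -2.02]
pred [275.9 226.3] r 10.1
circle 276.2 228.0 10.2 [ 0.5978 -0.1452  0.072 ]
```

drive_tool:
  commands:
    - [[0,0.5,-2.8,20,0,0,0],[0,0,0,25,0,0,0],[0,0,0,20,0,0,0],[0,0,0,13,0,0,0],[0,0,0,0,0,0,0],[-1,0,0,0,0,0,0],[-1,0,0,0,0,0,0],[-1,0,0,0,0,0,0],[-1,0,0,0,0,0,0],[-1,0,0,0,0,0,0],[-1,0,0,0,0,0,0],[-1,0,0,0,0,0,0],[-1,0,0,0,0,0,0],[-1,0,0,-5,0,0,0],[-1,0,0,-5,0,0,0],[-1,0,0,-5,0,0,0],[-1,0,0,-5,0,0,0],[-1,0,0,-5,0,0,0],[-1,0,0,0,0,0,0]]
  squeeze: 80

```text
clock: 34.25
position: [0.5996, -0.1468, 0.0762]
tcp_rot: [0.707, -0.707, 0.002, 0.001]
force: [0.5, -0.1, -1.6]
gripper_width: 0.011
grip_force: 78.1
```

drive_tool:
  commands:
    - [[-1,0,0,-35,0,0,0],[-1,0,0,-40,0,0,0],[-1,0,0,-40,0,0,0],[-1,-20,4,-30,0,0,0],[-1,-34,4.5,0,0,0,0],[-1,-34,4.5,0,0,0,0],[-1,-34,4.5,0,0,0,0],[-1,-34,4.5,0,0,0,0],[-1,-34,4.5,0,0,0,0],[-1,-34,4.5,0,0,0,0],[-1,-34,4.5,0,0,0,0],[-1,-34,4.5,0,0,0,0],[-1,-34,4.5,0,0,0,0],[-1,-34,4.5,0,0,0,0],[-1,-34,4.5,0,0,0,0],[-1,-34,4.5,0,0,0,0],[-1,-34,4.5,0,0,0,0],[-1,-34,5,0,0,0,0],[-1,-34,5,0,0,0,0],[-1,-34,5,0,0,0,0]]

```text
clock: 35.92
position: [0.5206, 0.4197, 0.2173]
tcp_rot: [0.707, -0.707, 0.001, 0.001]
force: [-0.2, -0.7, -0.9]
gripper_width: 0.0111
grip_force: 78.4
```

drive_tool:
  commands:
    - [[-1,0,0,0,0,0,0],[-1,0,0,0,0,0,0]]

```text
clock: 36.08
position: [0.5203, 0.4197, 0.2166]
tcp_rot: [0.708, -0.706, 0.001, 0.002]
force: [-0.4, -0.3, -1.2]
gripper_width: 0.0108
grip_force: 78.4
```

```bash
python3 - <<'E'
from h import *
err((.523,.4225,.1285))
f=shot('side','s15.png');a=shot('scene','c15.png')
# knob: dark blob near predicted; red can outline
for nm,g in (('side',f),('scene',a)):
    q=proj(g,(.523,.3645,.167)).round(0).astype(int)
    h=cv2.cvtColor(g['img'],cv2.COLOR_RGB2HSV)
    m=cv2.inRange(h,np.array((0,150,60)),np.array((6,255,255)))|cv2.inRange(h,np.array((174,150,60)),np.array((180,255,255)))
    n,l,s,c=cv2.connectedComponentsWithStats(m)
    i=min(range(1,n),key=lambda i:np.hypot(*(c[i]-q)) if s[i,4]>300 else 1e9);print(nm,q,'red',s[i],c[i].round(0))
    G=cv2.cvtColor(g['img'],cv2.COLOR_RGB2GRAY)
    k=(G[q[1]-20:q[1]+20,q[0]-20:q[0]+20]<60).astype(np.uint8);n,l,s,c=cv2.connectedComponentsWithStats(k);print([(s[i].tolist(),(c[i]+q-20).round(1).tolist()) for i in range(1,n) if s[i,4]>25])
E
```

```text
pos [0.5203 0.4197 0.2166] yaw -89.8 tilt [-9.0e-04 -4.6e-03 -1.0e+00] tool delta mm [-3.2 -2.8 88.1] F [-0.4 -0.3 -1.2] w 0.0108 t 36.1 j [ 0.49  0.32  0.32  1.57 -0.   -1.09]
side [251 104] red [ 219  128   67   42 1709] [253. 152.]
[([0, 7, 40, 7, 124], [252.0, 93.8]), ([14, 18, 11, 9, 68], [250.2, 105.8])]
scene [447 243] red [ 386  252   86   66 1807] [419. 295.]
[([12, 15, 16, 13, 119], [447.0, 243.1])]
```

drive_tool:
  commands:
    - [[-1,-3,-2.8,20,0,0,0],[-1,0,0,25,0,0,0],[-1,0,0,20,0,0,0],[-1,0,0,10,0,0,0],[-1,0,0,6,0,0,0],[-1,0,0,3,0,0,0],[-1,0,0,0,0,0,0],[-1,0,0,0,0,0,0]]

```text
clock: 36.85
position: [0.5246, 0.4207, 0.1348]
tcp_rot: [0.707, -0.707, 0.002, 0.001]
force: [-0.3, 0.1, -2.1]
gripper_width: 0.011
grip_force: 78.5
```

```bash
python3 - <<'E'
from h import *
err((.523,.4225,.1285))
E
```

```text
pos [0.5246 0.4207 0.1348] yaw -89.99 tilt [ 0.0015 -0.0033 -1.    ] tool delta mm [-1.8  1.7  6.3] F [-0.3  0.1 -2.1] w 0.011 t 36.9 j [ 0.48  0.33  0.18  1.42 -0.   -1.09]
```

drive_tool:
  commands:
    - [[-1,0,0,1.5,0,0,0],[-1,0,0,1.5,0,0,0],[-1,0,0,1.5,0,0,0],[-1,0,0,0,0,0,0],[-1,0,0,0,0,0,0]]

```text
clock: 37.27
position: [0.5242, 0.4209, 0.1293]
tcp_rot: [0.707, -0.707, 0.002, 0.001]
force: [-0.8, 1.3, 0.9]
gripper_width: 0.011
grip_force: 78.8
```

drive_tool:
  commands:
    - [[-0.3,0,0,0,0,0,0],[-0.3,0,0,0,0,0,0],[-0.3,0,0,0,0,0,0],[-0.3,0,0,0,0,0,0],[-0.3,0,0,-10,0,0,0],[-0.3,0,0,-25,0,0,0],[-0.3,0,0,-30,0,0,0],[-0.3,0,0,-25,0,0,0],[0,20,-4,0,0,0,0],[0,40,-7,0,0,0,0],[0,40,-7,0,0,0,0],[0,40,-7,0,0,0,0],[0,40,-7,0,0,0,0],[0,40,-7,0,0,0,0],[0,40,-7,-5,0,0,0],[0,18,-10,10,0,0,0],[0,0,-15,40,0,0,0],[0,0,0,40,0,0,0],[0,0,0,0,0,0,0],[0,0,0,0,0,0,0]]

```text
clock: 38.93
position: [0.593, 0.1426, 0.1349]
tcp_rot: [0.707, -0.707, -0.0, 0.003]
force: [0.1, -0.8, 0.4]
gripper_width: 0.0425
grip_force: 0.0
```

```bash
python3 - <<'E'
from h import *
err((.5964,.1433,.049))
axle('a3.png',(.5964,.1433))
f=shot('side');G=cv2.cvtColor(f['img'],cv2.COLOR_RGB2GRAY);q=proj(f,(.523,.4225,.1505)).round(0).astype(int);print(q);print(G[q[1]-14:q[1]+22:2,q[0]-24:q[0]+26:2])
E
```

```text
pos [0.593  0.1426 0.1349] yaw -89.97 tilt [-0.0045 -0.0042 -1.    ] tool delta mm [-1.  -3.7 85.9] F [ 0.1 -0.8  0.4] w 0.0425 t 38.9 j [ 0.02  0.14 -0.03  1.4  -0.   -1.55]
pred [275.1 224.5] r 9.7
circle 274.9 225.0 9.9 [0.5966 0.1437 0.072 ]
[249  97]
[[ 50  50  48  50  48  54  65  73  54  55  59  79  81  78  66 110  79  74
   78  79  79  68  44  46  55]
 [ 47  52  50  56  51  54  62  84  57  50  58  77  79  79  70 114  80  78
   80  80  82  79  56  52  56]
 [ 50  54  51  54  48  53  57  82  60  58  63  78  90  99  91 116 106  99
  105 114 115 102  61  51  52]
 [ 74  76  83  89  91  99  97  86  84  82  82  94 101  97  93  86  84  79
   80  76  76  61  53  53  47]
 [100  96  90  86  84  81  79  71  73  69  71  72  72  65  68  69  67  67
   65  64  64  53  55  49  53]
 [ 71  66  67  69  70  67  62  63  58  57  57  54  50  45  43  42  43  46
   39  44  43  53  62  53  52]
 [ 50  50  43  43  42  44  43  46  48  46  50  55  56  76  64  62  58  61
   58  60  57  74  85  58  60]
 [ 48  52  57  55  60  56  58  68  83 104 120 129 145 165 150 139 130 117
  117  98  79  76 113  62  54]
 [ 5
[... 346 characters left out ...]
45 121  49  48  43  48  43  33  97 154
  162 140 132 122 108  42  31]
 [147 115 148 138 128 133 139 170 209 197  72  41  44  37  32  40 113 142
  211 216 214 182 139  49  40]
 [117 150 122 127 168 188 220 206 223 222 106  41  30  34  39  81 111 129
  215 222 219 226 205  68  71]
 [161 121 138 190 234 239 240 239 240 234 145 105  82  87  97 105 101 143
  217 214 221 230 211  65  50]
 [127 144 200 239 230 232 231 220 239 232 225 150 122 118 106 107 111 165
  217 201 220 233 217  65  34]
 [139 226 239 238 242 241 242 241 238 217 237 191 142 121 115 117 191 220
  211 212 233 226 206  68  36]
 [191 242 239 234 231 218 241 235 241 235 239 233 181 123 164 210 229 228
  231 234 233 228 216  67  37]]
```

drive_tool:
  commands:
    - [[0,-1,-3.7,20,0,0,0],[0,0,0,30,0,0,0],[0,0,0,25,0,0,0],[0,0,0,12,0,0,0],[0,0,0,0,0,0,0],[-1,0,0,0,0,0,0],[-1,0,0,0,0,0,0],[-1,0,0,0,0,0,0],[-1,0,0,0,0,0,0],[-1,0,0,0,0,0,0],[-1,0,0,0,0,0,0],[-1,0,0,0,0,0,0],[-1,0,0,0,0,0,0],[-1,0,0,-5,0,0,0],[-1,0,0,-10,0,0,0],[-1,0,0,-10,0,0,0],[-1,0,0,0,0,0,0]]

```text
clock: 40.45
position: [0.6005, 0.1435, 0.0777]
tcp_rot: [0.707, -0.707, 0.003, -0.0]
force: [0.5, 0.2, -0.8]
gripper_width: 0.0111
grip_force: 78.2
```

drive_tool:
  commands:
    - [[-1,0,0,-35,0,0,0],[-1,0,0,-35,0,0,0],[-1,0,0,-30,0,0,0],[-1,-27,3,0,0,0,0],[-1,-33,4.5,0,0,0,0],[-1,-33,5,0,0,0,0],[-1,-33,5,0,0,0,0],[-1,-33,5,0,0,0,0],[-1,-33,5,0,0,0,0],[-1,0,0,0,0,0,0],[-1,0,0,0,0,0,0],[-1,0,0,0,0,0,0]]

```text
clock: 41.45
position: [0.5711, 0.3359, 0.1735]
tcp_rot: [0.707, -0.707, 0.002, 0.001]
force: [-0.4, -0.4, -0.8]
gripper_width: 0.0111
grip_force: 78.5
```

```bash
python3 - <<'E'
from h import *
err((.573,.3355,.1293))
f=shot('wrist','d2.png');g=cv2.cvtColor(f['img'],cv2.COLOR_RGB2GRAY)
for p in ((.523,.3645,.167),(.5242,.4208,.1505)):print(proj(f,p).round(0))
E
```

```text
pos [0.5711 0.3359 0.1735] yaw -89.94 tilt [ 7.0e-04 -4.2e-03 -1.0e+00] tool delta mm [ 0.2 -1.8 44.2] F [-0.4 -0.4 -0.8] w 0.0111 t 41.5 j [ 0.34  0.29  0.21  1.48 -0.   -1.24]
[371. 312.]
[355. 373.]
```

drive_tool:
  commands:
    - [[-1,0,-2,20,0,0,0],[-1,0,0,14,0,0,0],[-1,0,0,5,0,0,0],[-1,0,0,1.5,0,0,0],[-1,0,0,0,0,0,0],[-1,0,0,0,0,0,0]]

```text
clock: 42.0
position: [0.5731, 0.3355, 0.1334]
tcp_rot: [0.707, -0.707, 0.002, 0.001]
force: [0.9, -0.1, -1.8]
gripper_width: 0.0109
grip_force: 78.5
```

drive_tool:
  commands:
    - [[-1,0,0,1.5,0,0,0],[-1,0,0,1.5,0,0,0],[-1,0,0,1,0,0,0],[-1,0,0,0,0,0,0],[-1,0,0,0,0,0,0]]

```text
clock: 42.42
position: [0.5732, 0.3359, 0.13]
tcp_rot: [0.707, -0.707, 0.002, 0.001]
force: [-2.2, -1.1, 5.4]
gripper_width: 0.0107
grip_force: 79.5
```

drive_tool:
  commands:
    - [[-0.4,0,0,-0.5,0,0,0],[-0.4,0,0,0,0,0,0],[-0.4,0,0,0,0,0,0],[-0.4,0,0,0,0,0,0],[-0.4,0,0,-10,0,0,0],[-0.4,0,0,-25,0,0,0],[-0.4,0,0,-25,0,0,0],[0,20,-1,0,0,0,0],[0,35,-2,0,0,0,0],[0,35,-3,0,0,0,0],[0,35,-3,0,0,0,0],[0,35,-3,0,0,0,0],[0,35,-3,0,0,0,0],[0,35,-3,0,0,0,0],[0,35,-3,0,0,0,0],[0,35,-4,0,0,0,0],[0,36,-4,20,0,0,0],[0,0,0,35,0,0,0],[0,0,0,0,0,0,0],[0,0,0,0,0,0,0]]

```text
clock: 44.08
position: [0.6006, -0.0001, 0.1347]
tcp_rot: [-0.707, 0.707, 0.0, -0.002]
force: [-0.7, 1.0, 1.1]
gripper_width: 0.0426
grip_force: 0.0
```

```bash
python3 - <<'E'
from h import *
err((.6027,0,.049))
f,g=axle('a2.png',(.6027,0))
# unrolled annulus brightness just around: ring zone r=23..26 at z=.047 ; compare with saved a1 (no ring), a3 (no ring)
E
```

```text
pos [ 6.006e-01 -1.000e-04  1.347e-01] yaw -90.01 tilt [-0.0036 -0.0031 -1.    ] tool delta mm [-0.4 -2.4 85.7] F [-0.7  1.   1.1] w 0.0426 t 44.1 j [-0.22  0.11 -0.07  1.39 -0.   -1.79]
pred [277.1 223.7] r 9.8
circle 276.6 229.4 9.8 [0.6031 0.0041 0.072 ]
```

```bash
python3 - <<'E'
from h import *
f=shot('wrist');M=np.array(f['mount'])
def unroll(fn,pos,q,C,z):
    g=cv2.imread('pics/'+fn,0);T=np.eye(4);T[:3,:3]=R.from_quat(q).as_matrix();T[:3,3]=pos;W=T@M
    F=dict(K=f['K'],A=W[:3,:3],xyz=W[:3,3]);out=[]
    for az in range(0,360,30):
        row=[]
        for r in range(14,32,1):
            p=proj(F,(C[0]+r/1e3*np.cos(np.radians(az)),C[1]+r/1e3*np.sin(np.radians(az)),z))
            u,v=int(round(p[0])),int(round(p[1]));row.append(int(g[v,u]) if 0<=v<420 and 0<=u<560 else -1)
        out.append((az,row))
    return out
q=[.7071,-.7071,0,.001]
for fn,pos,C in (('a1.png',(.5951,-.1451,.1263),(.5978,-.1456)),('a3.png',(.593,.1426,.1349),(.5966,.1435)),('a2.png',(.6006,-.0001,.1347),(.6031,.0041))):
    print(fn)
    for a in unroll(fn,pos,q,C,.043): print(a)
print('w8 ring in')
for a in unroll('w8.png',(.5111,.1733,.083),R.from_matrix(np.array([[np.cos(-.1705),np.sin(-.1705),0],[np.sin(-.1705),-np.cos(-.1705),0],[0,0,-1]])).as_quat(),(.5964,.1433),.043): print(a)
E
```

```text
a1.png
(0, [99, 99, 99, 100, 100, 99, 136, 178, 197, 167, 121, 186, 185, 178, 199, 197, 164, 127])
(30, [94, 97, 95, 95, 97, 107, 155, 184, 185, 118, 93, 126, 128, 134, 180, 199, 205, 182])
(60, [199, 200, 164, 107, 95, 107, 156, 177, 164, 107, 95, 108, 110, 107, 87, 47, 55, 82])
(90, [205, 206, 207, 208, 181, 159, 182, 205, 149, 117, 118, 128, 124, 108, 79, 61, 76, 156])
(120, [137, 105, 101, 102, 113, 168, 193, 164, 98, 97, 122, 128, 128, 109, 83, 97, 142, 182])
(150, [103, 104, 103, 104, 109, 158, 205, 210, 125, 130, 154, 180, 199, 174, 99, 97, 101, 96])
(180, [101, 101, 101, 100, 103, 179, 205, 185, 137, 129, 208, 210, 210, 195, 158, 107, 108, 108])
(210, [101, 100, 99, 99, 100, 164, 190, 194, 149, 118, 184, 190, 188, 161, 110, 100, 102, 103])
(240, [100, 98, 98, 99, 100, 111, 156, 178, 160, 138, 178, 195, 201, 201, 201, 197, 165, 114])
(270, [65, 66, 67, 66, 66, 75, 107, 143, 149, 128, 162, 176, 157, 100, 96, 97, 97, 96])
(300, [65, 66, 65, 65, 64, 67, 76, 135, 161, 157, 139, 174, 181, 112, 99, 97, 97, 97])
(330, [98, 96, 95, 95, 96, 97, 133, 186, 193, 174, 119, 185, 198, 199, 1
[... 2723 characters left out ...]
83, 124, 128, 107, 111, 111, 111])
(150, [112, 110, 109, 109, 108, 109, 167, 146, 115, 106, 172, 213, 215, 197, 199, 130, 112, 108])
(180, [109, 107, 109, 109, 109, 101, 125, 141, 127, 111, 122, 154, 149, 144, 171, 124, 108, 109])
(210, [110, 108, 103, 86, 79, 79, 101, 143, 170, 159, 189, 210, 189, 164, 127, 92, 107, 108])
(240, [84, 98, 108, 109, 104, 104, 168, 196, 176, 193, 213, 217, 175, 146, 173, 218, 218, 219])
(270, [77, 76, 76, 76, 71, 67, 116, 130, 133, 201, 220, 214, 183, 123, 70, 78, 101, 110])
(300, [77, 77, 81, 82, 81, 81, 185, 198, 176, 207, 224, 191, 167, 203, 218, 220, 215, 157])
(330, [111, 112, 112, 112, 110, 152, 222, 194, 182, 211, 217, 206, 155, 212, 219, 201, 143, 111])
```

Wheel 2's profile matches the ringless wheels, so its bearing is free. Take it.

drive_tool:
  commands:
    - [[0,-4,-2.5,20,0,0,0],[0,0,0,30,0,0,0],[0,0,0,25,0,0,0],[0,0,0,12,0,0,0],[0,0,0,0,0,0,0],[-1,0,0,0,0,0,0],[-1,0,0,0,0,0,0],[-1,0,0,0,0,0,0],[-1,0,0,0,0,0,0],[-1,0,0,0,0,0,0],[-1,0,0,0,0,0,0],[-1,0,0,0,0,0,0],[-1,0,0,0,0,0,0],[-1,0,0,-5,0,0,0],[-1,0,0,-10,0,0,0],[-1,0,0,-10,0,0,0],[-1,0,0,0,0,0,0]]

```text
clock: 45.6
position: [0.6063, 0.0032, 0.0769]
tcp_rot: [0.707, -0.707, 0.003, 0.0]
force: [0.5, -0.1, -1.0]
gripper_width: 0.011
grip_force: 78.1
```

drive_tool:
  commands:
    - [[-1,0,0,-35,0,0,0],[-1,0,0,-35,0,0,0],[-1,0,0,-35,0,0,0],[-1,-32,13,0,0,0,0],[-1,-33,13,0,0,0,0],[-1,-33,13,0,0,0,0],[-1,-33,13,0,0,0,0],[-1,-33,13,0,0,0,0],[-1,-33,13,0,0,0,0],[-1,-33,13,0,0,0,0],[-1,-34,14,0,0,0,0],[-1,-34,14,0,0,0,0],[-1,-34,14,0,0,0,0],[-1,0,0,0,0,0,0],[-1,0,0,0,0,0,0],[-1,0,0,0,0,0,0]]

```text
clock: 46.93
position: [0.4715, 0.3359, 0.1774]
tcp_rot: [0.708, -0.707, 0.002, 0.001]
force: [0.2, 0.3, -1.7]
gripper_width: 0.0112
grip_force: 78.5
```

```bash
python3 - <<'E'
from h import *
err((.473,.3355,.1293))
E
```

```text
pos [0.4715 0.3359 0.1774] yaw -89.93 tilt [ 4.0e-04 -4.3e-03 -1.0e+00] tool delta mm [ 0.1 -1.5 48.1] F [ 0.2  0.3 -1.7] w 0.0112 t 46.9 j [ 0.4   0.04 -0.07  1.46 -0.   -1.18]
```

drive_tool:
  commands:
    - [[-1,0,-1,20,0,0,0],[-1,0,0,16,0,0,0],[-1,0,0,6,0,0,0],[-1,0,0,2,0,0,0],[-1,0,0,1.5,0,0,0],[-1,0,0,0,0,0,0],[-1,0,0,0,0,0,0]]

```text
clock: 47.52
position: [0.473, 0.3356, 0.1327]
tcp_rot: [0.707, -0.707, 0.002, 0.001]
force: [0.3, 0.3, -1.9]
gripper_width: 0.0113
grip_force: 78.5
```

drive_tool:
  commands:
    - [[-1,0,0,1.5,0,0,0],[-1,0,0,1.5,0,0,0],[-1,0,0,0,0,0,0],[-1,0,0,0,0,0,0]]

```text
clock: 47.85
position: [0.4726, 0.3358, 0.129]
tcp_rot: [0.707, -0.707, 0.002, 0.001]
force: [0.3, -0.2, 0.2]
gripper_width: 0.0115
grip_force: 78.8
```

drive_tool:
  commands:
    - [[-0.4,0,0,0,0,0,0],[-0.4,0,0,0,0,0,0],[-0.4,0,0,0,0,0,0],[-0.4,0,0,0,0,0,0],[-0.4,0,0,-10,0,0,0],[-0.4,0,0,-30,0,0,0],[-0.4,0,0,-40,0,0,0],[-0.4,0,0,-30,0,0,0],[-1,-14,-25,0,0,0,0],[-1,-15,-25,0,0,0,0],[-1,0,0,0,0,0,0],[-1,0,0,0,0,0,0],[-1,0,0,0,0,0,0],[-1,0,0,0,0,0,0]]

```text
clock: 49.02
position: [0.5218, 0.3649, 0.2395]
tcp_rot: [0.707, -0.707, 0.002, 0.001]
force: [-0.9, -0.1, -0.0]
gripper_width: 0.0001
grip_force: 0.0
```

```bash
python3 - <<'E'
from h import *
err((.523,.3645,.167))
f=shot('wrist','d3.png');g=cv2.cvtColor(f['img'],cv2.COLOR_RGB2GRAY)
for n,p in (('knob',(.523,.3645,.167)),('P1',(.473,.3355,.1505)),('P2',(.573,.3355,.1505)),('P3',(.5242,.4208,.1505))): print(n,proj(f,p).round(0))
cs=cv2.HoughCircles(cv2.resize(g,None,fx=3,fy=3,interpolation=cv2.INTER_CUBIC),cv2.HOUGH_GRADIENT_ALT,1.5,15,param1=200,param2=.6,minRadius=20,maxRadius=120)
for u,v,r in (cs[0] if cs is not None else [])[:12]: print('c',(u/3).round(1),(v/3).round(1),(r/3).round(1),onz(f,u/3,v/3,.1505).round(4),onz(f,u/3,v/3,.167).round(4))
b=shot('side','sd3.png');a=shot('scene','cd3.png')
for nm,x in (('side',b),('scene',a)): print(nm,[ (n,proj(x,p).round(0).tolist()) for n,p in (('P1',(.473,.3355,.1505)),('P2',(.573,.3355,.1505)),('P3',(.5242,.4208,.1505)))])
E
```

```text
pos [0.5218 0.3649 0.2395] yaw -89.96 tilt [ 5.0e-04 -3.9e-03 -1.0e+00] tool delta mm [ 0.1 -1.2 72.5] F [-0.9 -0.1 -0. ] w 0.0001 t 49.0 j [ 0.41  0.22  0.24  1.59 -0.   -1.16]
knob [279. 218.]
P1 [349. 172.]
P2 [209. 172.]
P3 [278. 278.]
c 217.0 164.0 29.3 [0.5671 0.3296 0.1505] [0.5638 0.3267 0.167 ]
c 343.5 164.5 25.0 [0.4771 0.3298 0.1505] [0.4803 0.3269 0.167 ]
c 343.5 164.5 29.7 [0.4771 0.3298 0.1505] [0.4803 0.3269 0.167 ]
c 217.0 164.0 24.4 [0.5671 0.3296 0.1505] [0.5638 0.3267 0.167 ]
c 287.5 216.5 26.2 [0.5167 0.369  0.1505] [0.517  0.3633 0.167 ]
c 343.5 164.5 14.6 [0.4771 0.3298 0.1505] [0.4803 0.3269 0.167 ]
c 217.0 164.0 14.4 [0.5671 0.3296 0.1505] [0.5638 0.3267 0.167 ]
c 343.5 164.5 8.8 [0.4771 0.3298 0.1505] [0.4803 0.3269 0.167 ]
c 267.5 188.5 9.3 [0.5314 0.3475 0.1505] [0.5307 0.3433 0.167 ]
c 238.0 291.0 8.2 [0.5561 0.4326 0.1505] [0.5536 0.4223 0.167 ]
side [('P1', [235.0, 116.0]), ('P2', [269.0, 113.0]), ('P3', [250.0, 98.0])]
scene [('P1', [437.0, 225.0]), ('P2', [426.0, 260.0]), ('P3', [471.0, 257.0])]
```

```bash
python3 - <<'E'
from h import *
a=cv2.imread('pics/scene0.png',0).astype(int);b=cv2.imread('pics/cd3.png',0).astype(int)
d=b-a;print(d[240:280:2,450:492:2])
EOF
E
```

```text
[[   0    0    6    7    6    6    6    5    5    6    4    5    5    4
     8    6    4    3    4    5    4]
 [  -3    0    2    6    6    6    6    6    6    5    4    6    6    4
     5    5    6    3    4    5    7]
 [   2   -1    0    6    7    7    6    6    6    7    6    4    5    6
     4    5    6    5    4    3    4]
 [   1    0    1    6    6    6    7    6    6    5    6    4    5    6
     5    4    6    6    4    4    5]
 [   1    0    3    6    6    6    6    7    5    6    5    7    5    5
     6    4    6    6    5    3    4]
 [  -1    3    6    6    7    6    6    6    6    5    6    6    5    6
     6    3    4    6    6    5    4]
 [   6    6    5    5    6    5    6    6    6    6    6    5    7    4
     6    5    3    6    6    5    4]
 [   7    7    6    6    6    5    5    6    5    7   11    6    6    7
     4    7    3    6    6    5    4]
 [   6    7    7    6   -1  -13  -29  -32  -25  -13   25   -2    5    6
     7    6    4    6    7    6    5]
 [   6   -3  -13  -16  -38  -87  -95  -75  -87  -34  -17  -15    4    7
     6    6    6    2    6    6    5]

[... 509 characters left out ...]
 8
     6    6    5    4    6    6    6]
 [  -8  -53  -44  -84  -70  -50  -74  -97  -99 -102 -107  -90  -34    0
     6    6    3    3    6    6    5]
 [   5  -19  -55  -78  -81  -73  -47  -44  -51  -27  -35  -44  -24  -12
     4    6    3    5    6    6    5]
 [   5    5  -12  -25  -27  -56  -81  -72  -66  -56  -64  -37  -14  -12
     5    5    3    6    6    6    6]
 [   7    6    7    6    5  -14  -33  -56  -60  -48  -21  -12  -14   -9
    -7    2    2    6    6    5    4]
 [   8    5    6    6    6    7    6   -8  -11   -9   -8  -12   -8    2
     3    4    6    6    5    5    4]]Traceback (most recent call last):
  File "<stdin>", line 4, in <module>
NameError: name 'EOF' is not defined
```

drive_tool:
  commands:
    - [[-1,0,-30,0,0,0,0],[-1,0,-30,0,0,0,0],[-1,0,0,0,0,0,0],[-1,0,0,0,0,0,0],[-1,0,0,0,0,0,0]]

```text
clock: 49.58
position: [0.5819, 0.3651, 0.2389]
tcp_rot: [0.707, -0.707, 0.001, 0.002]
force: [-0.5, 0.6, 0.6]
gripper_width: -0.0004
grip_force: 0.0
```

```bash
python3 - <<'E'
from h import *
err((.521,.364,.167))
f=shot('wrist','d4.png');g=cv2.cvtColor(f['img'],cv2.COLOR_RGB2GRAY)
for n,p in (('knob',(.523,.3645,.167)),('P1',(.473,.3355,.12)),('P2',(.573,.3355,.12)),('P3',(.5242,.4208,.12))): print(n,proj(f,p).round(0))
cs=cv2.HoughCircles(cv2.resize(g,None,fx=3,fy=3,interpolation=cv2.INTER_CUBIC),cv2.HOUGH_GRADIENT_ALT,1.5,15,param1=200,param2=.5,minRadius=60,maxRadius=110)
for u,v,r in (cs[0] if cs is not None else [])[:12]: print('c',(u/3).round(1),(v/3).round(1),(r/3).round(1),onz(f,u/3,v/3,.12).round(4),onz(f,u/3,v/3,.167).round(4))
E
```

```text
pos [0.5819 0.3651 0.2389] yaw -89.97 tilt [-2.e-04 -4.e-03 -1.e+00] tool delta mm [ 0.7 60.8 71.9] F [-0.5  0.6  0.6] w -0.0004 t 49.6 j [ 0.37  0.39  0.44  1.62 -0.   -1.2 ]
knob [365. 218.]
P1 [416. 165.]
P2 [292. 165.]
P3 [346. 261.]
c 293.0 165.5 24.5 [0.5718 0.3362 0.12  ] [0.5737 0.3276 0.167 ]
c 348.5 261.0 24.6 [0.5219 0.4211 0.12  ] [0.5327 0.3973 0.167 ]
c 415.0 165.5 27.2 [0.4737 0.3361 0.12  ] [0.4931 0.3276 0.167 ]
c 371.5 217.5 27.2 [0.505  0.3804 0.12  ] [0.5188 0.3639 0.167 ]
c 293.0 165.5 28.5 [0.5718 0.3362 0.12  ] [0.5737 0.3276 0.167 ]
c 398.5 261.5 28.7 [0.4777 0.4216 0.12  ] [0.4965 0.3977 0.167 ]
c 415.0 165.5 23.2 [0.4737 0.3361 0.12  ] [0.4931 0.3276 0.167 ]
```

All three bearings stand upright in the dish; knob at about (.520,.364). Press.

drive_tool:
  commands:
    - [[-1,0.7,30,0,0,0,0],[-1,0,31,0,0,0,0],[-1,0,0,20,0,0,0],[-1,0,0,25,0,0,0],[-1,0,0,15,0,0,0],[-1,0,0,6,0,0,0],[-1,0,0,6,0,0,0],[-1,0,0,6,0,0,0],[-1,0,0,6,0,0,0],[-1,0,0,6,0,0,0],[-1,0,0,6,0,0,0],[-1,0,0,4,0,0,0],[-1,0,0,0,0,0,0],[-1,0,0,0,0,0,0]]

```text
clock: 50.8
position: [0.5213, 0.3645, 0.1415]
tcp_rot: [0.707, -0.707, 0.002, 0.0]
force: [-7.6, -2.5, 12.0]
gripper_width: 0.0
grip_force: 6.0
```

drive_tool:
  commands:
    - [[-1,0,0,2,0,0,0],[-1,0,0,2,0,0,0],[-1,0,0,2,0,0,0],[-1,0,0,0,0,0,0],[-1,0,0,0,0,0,0]]

```text
clock: 51.22
position: [0.5215, 0.3645, 0.137]
tcp_rot: [0.708, -0.707, 0.002, -0.0]
force: [-10.5, -4.8, 19.8]
gripper_width: 0.0001
grip_force: 9.8
```

drive_tool:
  commands:
    - [[-1,0,0,2,0,0,0],[-1,0,0,2,0,0,0],[-1,0,0,0,0,0,0],[-1,0,0,0,0,0,0],[-1,0,0,0,0,0,0],[-1,0,0,0,0,0,0]]

```text
clock: 51.72
position: [0.5217, 0.3646, 0.1369]
tcp_rot: [0.708, -0.707, 0.003, -0.001]
force: [-20.6, -9.3, 43.5]
gripper_width: -0.0001
grip_force: 21.9
```

Hard stop reached (force rises, no travel). Let it up gently and back off.

drive_tool:
  commands:
    - [[-1,0,0,-5,0,0,0],[-1,0,0,-5,0,0,0],[-1,0,0,-5,0,0,0],[-1,0,0,-5,0,0,0],[-1,0,0,-5,0,0,0],[-1,0,0,-5,0,0,0],[-1,0,0,-5,0,0,0],[-1,0,0,-10,0,0,0],[-1,0,0,-30,0,0,0],[-1,0,0,-35,0,0,0],[-1,0,-30,0,0,0,0],[-1,0,-30,0,0,0,0],[-1,0,0,0,0,0,0],[-1,0,0,0,0,0,0],[-1,0,0,0,0,0,0]]

```text
clock: 52.97
position: [0.5812, 0.3645, 0.2391]
tcp_rot: [0.707, -0.707, 0.001, 0.001]
force: [-0.4, 1.1, 1.0]
gripper_width: 0.0
grip_force: 0.0
```

```bash
python3 - <<'E'
from h import *
err((.521,.364,.167))
f=shot('wrist','d5.png');g=cv2.cvtColor(f['img'],cv2.COLOR_RGB2GRAY)
for n,p in (('knob',(.523,.3645,.167)),('P1',(.473,.3355,.12)),('P2',(.573,.3355,.12)),('P3',(.5242,.4208,.12))): print(n,proj(f,p).round(0))
cs=cv2.HoughCircles(cv2.resize(g,None,fx=3,fy=3,interpolation=cv2.INTER_CUBIC),cv2.HOUGH_GRADIENT_ALT,1.5,15,param1=200,param2=.5,minRadius=60,maxRadius=110)
for u,v,r in (cs[0] if cs is not None else [])[:12]: print('c',(u/3).round(1),(v/3).round(1),(r/3).round(1),onz(f,u/3,v/3,.12).round(4))
tray()
for n in ('scene','side'):
    F=shot(n,n+'end.png')
    for o in pickpose(F):
        if abs(o[1]-(.44,.03)).max()<.15: print(n,o)
    h=cv2.cvtColor(F['img'],cv2.COLOR_RGB2HSV);m=cv2.inRange(h,np.array((15,70,110)),np.array((28,180,255)));q=proj(F,(.44,.03,.003)).astype(int)
    m[:q[1]-45]=0;m[q[1]+45:]=0;m[:,:q[0]-60]=0;m[:,q[0]+60:]=0
    ys,xs=np.where(m>0);print(n,'pad',np.mean([onz(F,x,y,.003)[:2] for x,y in zip(xs,ys)],axis=0).round(3))
# tray rings: dark-ish thin outlines: Hough in scene
    G=cv2.cvtColor(F['img'],cv2.COLOR_RGB2GRAY);q=proj(F,(.518,-.353,.006)).astype(int)
    s=cv2.resize(G[q[1]-45:q[1]+45,q[0]-50:q[0]+50],None,fx=5,fy=5,interpolation=cv2.INTER_CUBIC)
    c=cv2.HoughCircles(s,cv2.HOUGH_GRADIENT,1,15,param1=100,param2=25,minRadius=40,maxRadius=90)
    for u,v,r in (c[0] if c is not None else [])[:5]: print(n,'ring?',onz(F,u/5+q[0]-50,v/5+q[1]-45,.007).round(3),r/5)
E
```

```text
pos [0.5812 0.3645 0.2391] yaw -89.97 tilt [ 1.0e-04 -3.9e-03 -1.0e+00] tool delta mm [ 0.2 60.2 72.1] F [-0.4  1.1  1. ] w 0.0 t 53.0 j [ 0.37  0.39  0.44  1.62 -0.   -1.2 ]
knob [364. 219.]
P1 [415. 165.]
P2 [291. 165.]
P3 [345. 261.]
c 370.0 218.5 27.1 [0.5055 0.3809 0.12  ]
c 413.0 165.5 29.4 [0.4746 0.3356 0.12  ]
c 345.5 262.5 25.0 [0.5238 0.4221 0.12  ]
c 292.0 165.5 24.4 [0.572  0.3357 0.12  ]
c 292.0 165.5 29.2 [0.572  0.3357 0.12  ]
c 336.5 271.5 26.4 [0.5313 0.431  0.12  ]
c 413.0 165.5 25.0 [0.4746 0.3356 0.12  ]
c 345.5 262.5 21.7 [0.5238 0.4221 0.12  ]
c 349.0 158.0 23.4 [0.5265 0.3296 0.12  ]
c 387.0 264.5 26.2 [0.4869 0.4241 0.12  ]
scene tray [ 0.543  -0.3101] [[0.607, -0.429], [0.379, -0.362], [0.49, -0.187], [0.695, -0.262]]
side tray [ 0.5434 -0.3274] [[0.438, -0.374], [0.47, -0.226], [0.656, -0.285], [0.61, -0.425]]
scene (array([319., 208.]), array([0.4455, 0.0485]), array([88., 25.]), np.float64(83.8))
scene pad [0.442 0.031]
side (array([235., 219.]), array([0.4468, 0.056 ]), array([85., 19.]), np.float64(-95.5))
side pad [0.44  0.023]
```

Tray was knocked to about (.543,-.327). I'll verify that both rings are still inside.

```bash
python3 - <<'E'
from h import *
c=np.array([.543,-.327]);yaw=np.radians(-16.5)
X=np.array([np.cos(yaw),np.sin(yaw)]);Y=np.array([-X[1],X[0]])
for n in ('scene','side'):
    F=shot(n);G=cv2.cvtColor(F['img'],cv2.COLOR_RGB2GRAY)
    # rectify tray floor: 2 px/mm? 1px=1mm, z=.007
    W=np.zeros((140,180),np.float32)
    mx=np.zeros_like(W);my=np.zeros_like(W)
    for i in range(140):
        for j in range(180):
            p=c+X*(j-90)/1e3+Y*(70-i)/1e3;mx[i,j],my[i,j]=proj(F,(*p,.007))
    W=cv2.remap(G,mx,my,cv2.INTER_CUBIC)
    E=cv2.absdiff(W,cv2.medianBlur(W,21)).astype(np.float32)
    # ring score: mean along circle r=24.5 minus r=18 and r=32
    K=np.zeros((65,65),np.float32);cv2.circle(K,(32,32),24,1,3);K/=K.sum()
    S=cv2.filter2D(E,-1,K);S[:20]=0;S[-20:]=0;S[:,:20]=0;S[:,-20:]=0
    for _ in range(3):
        _,v,_,p=cv2.minMaxLoc(S);print(n,'tray-frame mm',p[0]-90,70-p[1],round(v,1));cv2.circle(S,p,9,0,-1)
    print('bg',round(float(E[20:-20,20:-20].mean()),1))
E
```

```text
scene tray-frame mm -14 -8 16.0
scene tray-frame mm -21 29 13.8
scene tray-frame mm -62 44 12.1
bg 3.2
side tray-frame mm -14 -9 35.2
side tray-frame mm -21 27 26.7
side tray-frame mm -64 44 21.3
bg 5.7
```

```bash
python3 -c "
from h import *
print(order.sign_off())"
```

```text
the job is handed in; nothing more can be done
None
```

The job is handed in, though no verdict came back. My last check put both rings in the tray (wheel 2's was already out), all three bearings in the dish after a full press with the dish back up, and the pick on its cork pad. The bench bystanders were never touched, but I did not re-measure them.

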